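Set a spring channel nut in a strut channel

TASK

Take the spring channel nut by its orange tab out of the kitting block, put it lengthwise down through the slot of the strut channel at the yellow marks, press it gently against its spring until it is below the channel's lips, and turn it a quarter turn clockwise (seen from above). Let the spring lift it so that its grooves catch the lips, then let go, leaving it standing upright and square across the channel at the marks. Do not force it, and leave the blue bin, the carton and the wrench where they are.

Things in the scene. Friction and masses are not known exactly. Their poses are not given: they have to be found in the camera images.
- nut_grip (a point): Centre of the orange grip tab of the spring channel nut; the tab is 30 mm long (its x) x 12 mm thick (y) x 28 mm high: pinch it across the 12 mm. z up. Below it, rigidly: a 12 mm brass stud, then the nut plate (36 to 45 mm below this point), sleeve and spring plunger, whose tip is 75 mm below this point. About 0.1 kg in all. Starts upright in the kitting block.
- nut_plate (a point): Centre of the underside of the nut's steel plate, 45 mm below nut_grip, same axes. Plate 34 mm long (x), 20 mm wide (y), 9 mm high; two grooves 4.5 mm wide, 3 mm deep run along y across its top at x = +-12.25 mm. Two opposite corners are cut away: inside the channel it turns only clockwise seen from above, to 6 degrees past square, where it meets the walls.
- nut_sleeve (a point): Lower end of the 14 mm wide sleeve under the plate, 57 mm below nut_grip. From it sticks an 18 mm long spring plunger, 9 mm wide with a chamfered tip. The plunger can be pushed up 13 mm: it yields at 1.5 N and gains 0.5 N per mm (8 N at the end of its travel, rigid beyond).
- block: Fixed black kitting block, 90 (x) x 70 (y) x 36 mm high, origin at the centre of its underside. The nut's plate rests on its top in a grey frame 4 mm high, long axis along the block's x to within a few degrees, its sleeve and plunger hanging in a hole. Lift the nut straight up by 45 mm to clear it.
- cradle: Fixed grey plate, 200 (x) x 110 (y) x 10 mm, origin at the centre of its underside. On it along x lies a steel strut channel, slot up. IMPORTANT: the channel lies loosely between black ears (38 mm high, near the ends), its mid-line up to 10 mm to either side (y) of the cradle's; this pose does not show that: feel for the slot or see it. It stays put under forces below 40 N.
- mark (a point): On the cradle's mid-line (not the slot's), at the height of the channel's top face, 51 mm above the cradle's origin; axes as the cradle's: x along the channel, z up. Yellow marker posts, 44 mm high, stand 35 to 51 mm to either side (y) of it: the nut belongs at this x. The channel is 220 mm long, 41 mm wide, 41 mm high, its ends capped; its slot is 22 mm wide.
- lip_level (a point): On the cradle's mid-line, 7.5 mm below mark: the height of the lower ends of the lips, which are turned down along both slot edges and are 2.5 mm thick. When the nut is caught, its groove bottoms bear up on them: nut_grip is 39 mm above this level. To turn under the lips nut_grip must be less than 36 mm above it.
- inside (a point): On the cradle's mid-line, at the channel's inner floor, 38.5 mm below mark; the room inside is 36 mm wide. With the plunger standing on this floor the spring starts to yield when nut_grip is 75 mm above it and is fully pressed at 62 mm.
- bin: Small blue open stock bin with bolts in it, 110 x 80 x 55 mm, loose; origin at the centre of its underside. Leave alone.
- carton: Closed cardboard carton, 110 x 90 x 60 mm, loose; origin at the centre of its underside. Leave alone.
- wrench: Steel wrench, about 180 mm long along its x, lying loose on the bench; origin on its underside. Leave alone.

How it is judged (in metres and radians):
On the way, in this order (a step that is already met when the one before it is completed fails the run):
1. the nut is lifted clear of the kitting block (height (world z) of nut_grip above 0.115 m), for 0.1 s.
2. the nut is down in the channel, lengthwise along it, its top below the lips (y of nut_grip in the frame of cradle between -0.0125 and 0.0125 m and z of nut_grip in the frame of cradle below 0.0797 m and x of nut_grip in the frame of cradle between -0.03 and 0.03 m and angle between the x axis of nut_grip and the x axis of cradle, either way round below 0.35 rad), for 0.05 s.
At the end, for the whole second after the job is handed in: The nut is released and at rest, upright within 7 degrees, its long axis across the channel within 10 degrees, within 12 mm of the yellow marks along the channel, its grooves caught up on the lips (nut_grip 81.2 to 84.5 mm above the cradle's origin) with the spring pressing against the channel (y of nut_grip in the frame of cradle between -0.0125 and 0.0125 m and z of nut_grip in the frame of cradle between 0.0812 and 0.0845 m and x of nut_grip in the frame of cradle between -0.012 and 0.012 m and angle between the x axis of nut_grip and the y axis of cradle, either way round below 0.17 rad and angle between nut_grip's own z axis and vertical below 0.12 rad and linear speed of nut below 0.02 m/s and contact force between nut and cradle above 0.5 N); the robot touches nothing.
It fails at once if the nut is forced against the channel with more than 30 N (contact force between nut and cradle above 30 N).
It fails at once if the blue bin is shifted by more than 30 mm (distance of bin from where it was at the start of the episode above 0.03 m).
It fails at once if the carton is shifted by more than 30 mm (distance of carton from where it was at the start of the episode above 0.03 m).
It fails at once if the wrench is shifted by more than 30 mm (distance of wrench from where it was at the start of the episode above 0.03 m).
It also fails if it takes over 51 s, if anything falls off the work surface, if the arm or the gripper's body presses on something with over 40 N, if the wrist force passes 120 N, or if a joint passes its speed limit or range.

ROBOT

A 7-joint arm with a two-finger parallel gripper is mounted at the origin on the work surface. World frame = base frame: x ahead of the robot, y to its left, z up, the work surface at z = 0. Lengths are in mm, angles in rad, forces in N, time in s.
With the tool pointing down it reaches from about 425 to 825 mm from the base axis. Payload 3.6 kg.
Tool frame: the origin (TCP) lies at the very end of the fingers, on their centre line; the grasp point (between the pads) lies 19 mm behind it; y points along the fingers, z is the direction in which the jaws open and shut, and the axes are right-handed (so a half turn about y gives the same grasp; the last joint's range is limited). The gripper opens to 93 mm and grips with 3 to 60 N. Pads are 15 mm wide; open, the fingers measure 128 mm over their backs; the gripper's body (75 mm by 188 mm) begins 65 mm behind the grasp point.
Start: joints at [-1.137, 0.615, -0.013, 1.423, 0.008, 1.103, -0.04], TCP at [288.994, 582.187, 185.64] pointing down, gripper open.
Joint ranges: [-3.12, 3.12], [-0.3, 2.06], [-1.34, 1.32], [0.26, 2.42], [-1.36, 4.5], [0.01, 1.98], [-2.84, 2.84]. Speed limits (rad/s): [2.79, 2.79, 3.14, 3.14, 3.14, 3.14, 3.14].

INTERFACE

Orientations are given as a rotation vector (axis times angle).
In Python, from rig import * gives the robot as it stands.
- The arm moves only by the tool send_rows, never from a script. Its argument "increments" is a list of rows, each a list of 5 numbers: the opening, from 0 (shut) to 1 (fully open), then the shift along the tool's x, y, z in mm, then the turn about the tool's y in degrees. A call has 1 to 5 rows; each row shifts and turns the pose as measured when the row begins, along the tool's axes as they then stand; what a row does not reach is not made up. A row lasts 1/10 s, in which the tool goes at most 50 mm and 8.59 degrees, less where a joint would pass 70% of its speed; a pose out of reach is approached as far as the arm can. A call is refused whole if a number of a shift passes 50 or a number of a turn 8.59, either way. A call with a gripper value outside its range is refused whole. The fingers move at their own pace and stop on an object; the grip force is fixed at half the most. Time passes only in rows, so rows that do not move let the fingers close. It gives the time, the measured TCP pose, the force and the opening at its end, in the units of the state.
- sense(): the state, without advancing time (a new reading comes with each control period).
- grab_frame(name): name is "scene" or "top" or "wrist"; returns a dict with "color" (400x640x3 uint8, red, green, blue), "fov_y" (degrees; the focal length in pixels is half the picture's height over the tangent of half this angle, whatever the lens; pixels are square), "cx", "cy" (the principal point, pixels), "distortion" ([k1, k2, p1, p2, k3] as OpenCV has them; the pictures are not rectified), "camera_from_world" (4x4, takes a point from world to camera coordinates). Camera axes: x right, y up, looking along -z (the intrinsics and any distortion apply to the point x, -y, -z); pixel columns grow to the right and rows downward; lengths in mm; the calibration is good to about 2 mm. A picture is of the moment at which its call begins. There is no depth.
- sign_off(): hands the job in, once; it reports no verdict.
The state is a dict: "clock": time; "qpos": joint angles; "qd": joint speeds; "effort": joint torques, N m; "eef_pos": TCP position; "tcp_rot": TCP orientation; "ft_force": force on the tool from outside, world axes, zero at the start; "torque": the same for the moment, N m; "grip_width": finger opening in mm.
Only numpy, scipy, OpenCV 4.12 (cv2) and the standard library are available. Lean on these libraries where they do the work, as an engineer would, in place of code of your own. Each camera call takes 0.05 s, during which the arm holds its last target.

## Working session

There is one attempt and no reset: what is moved stays moved. The work goes in short steps, Python scripts to look and compute and a tool call to move; the robot and the scene stay as the last step left them, time stands still between calls to the robot, and variables do not carry over. Pictures are saved under pics/ and viewed, and the job is handed in when it is done.

Besides the shell and the picture viewer there is one more tool, called after "Emit:" in YAML: its name, and indented under it one key for each argument. send_rows: Moves the arm, as the interface text tells. Its arguments: {"type":"object","properties":{"increments":{"type":"array"}},"required":["increments"]}

```bash
mkdir -p pics
cat > h.py <<'E'
from rig import *
import numpy as np, cv2
from scipy.spatial.transform import Rotation as R
def K(f):
    fl=200/np.tan(np.radians(f["fov_y"])/2)
    return np.array([[fl,0,f["cx"]],[0,fl,f["cy"]],[0,0,1.]])
def ray(f,px):
    u=cv2.undistortPoints(np.array(px,float).reshape(-1,1,2),K(f),np.array(f["distortion"],float)).reshape(-1,2)
    T=np.array(f["camera_from_world"]); Rm=T[:3,:3]; o=-Rm.T@T[:3,3]
    d=np.c_[u[:,0],-u[:,1],-np.ones(len(u))]@Rm
    return o,d/np.linalg.norm(d,axis=1)[:,None]
def onz(f,px,z):
    o,d=ray(f,px); return o+d*((z-o[2])/d[:,2])[:,None]
def tri(f1,p1,f2,p2):
    o1,d1=ray(f1,[p1]);o2,d2=ray(f2,[p2]);d1=d1[0];d2=d2[0]
    s=np.linalg.lstsq(np.c_[d1,-d2],o2-o1,rcond=None)[0]
    a=o1+s[0]*d1;b=o2+s[1]*d2
    return (a+b)/2,np.linalg.norm(a-b)
def proj(f,P):
    T=np.array(f["camera_from_world"]); P=np.atleast_2d(P)@T[:3,:3].T+T[:3,3]
    return cv2.projectPoints(np.c_[P[:,0],-P[:,1],-P[:,2]],np.zeros(3),np.zeros(3),K(f),np.array(f["distortion"],float))[0].reshape(-1,2)
def save(f,n): cv2.imwrite("pics/"+n+".png",f["color"][:,:,::-1])
E
python3 - <<'E'
from h import *
import pickle
fs={}
for n in ["scene","top","wrist"]:
    f=grab_frame(n); save(f,n+"0"); fs[n]=f
    print(n,f["fov_y"],f["distortion"],np.linalg.inv(f["camera_from_world"])[:3,3])
pickle.dump(fs,open("fs0.pkl","wb"))
s=sense(); print(s); print(R.from_rotvec(s["tcp_rot"]).as_matrix().round(3))
E
```

```text
scene 55.08158252816015 [-0.05116543  0.          0.          0.          0.        ] [1124.2350364  -176.17617701  737.2694636 ]
top 48.98912754068531 [-0.1002011  0.         0.         0.         0.       ] [ 497.58036425   69.76329888 1235.10867867]
wrist 63.72053075860857 [-0.05205337  0.          0.          0.          0.        ] [217.49601304 616.76431023 383.87007736]
{'clock': 0.15, 'qpos': array([-1.13649448,  0.61568936, -0.01260635,  1.4245028 ,  0.00809407,
        1.10337446, -0.04040259]), 'qd': array([ 0.00017601, -0.00156289, -0.00094393, -0.00442651, -0.00106738,
       -0.00036174, -0.0003881 ]), 'effort': array([ 1.10747762e-03, -4.59348106e+01,  2.09617526e-01, -1.65941083e+01,
       -6.11297507e-02,  1.82187633e-02,  1.56869542e-04]), 'eef_pos': array([288.73393349, 581.62457678, 184.76164749]), 'tcp_rot': array([-1.5423176 ,  0.36172172, -0.36105141]), 'ft_force': array([ 0.3500105 , -0.09320799, -0.40095926]), 'torque': array([ 0.00689778, -0.04230305,  0.0622225 ]), 'grip_width': 93.12162825129134}
[[ 0.896 -0.001  0.445]
 [-0.445 -0.002  0.896]
 [ 0.    -1.    -0.002]]
```

View pics/scene0.png

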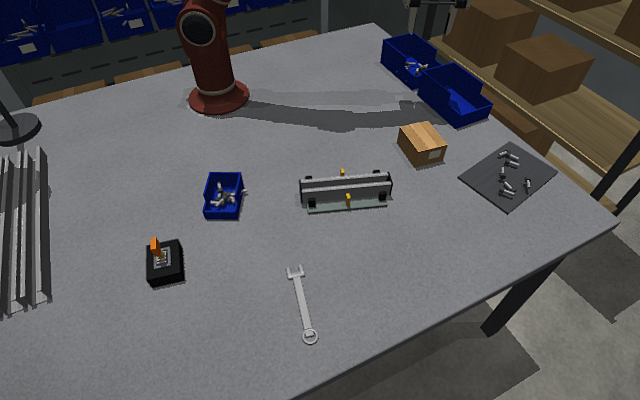

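View pics/top0.png

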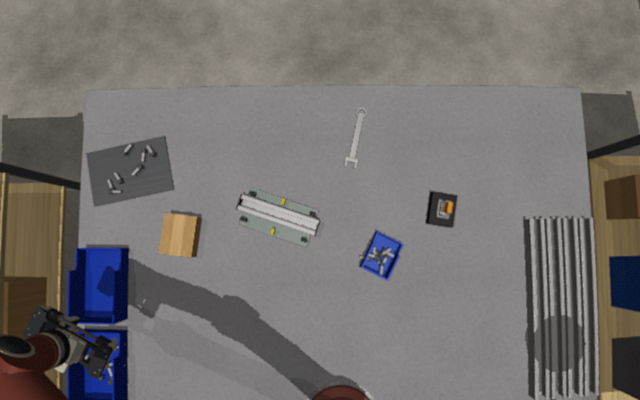

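View pics/wrist0.png

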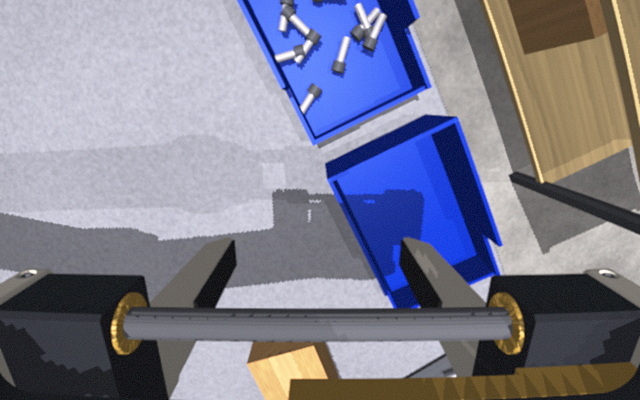

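Both fixed views show the nut in its black block (top ≈ 445,208; scene ≈ 155,245). The channel has its yellow posts at top (283,201) and (273,231). I'll zoom in and measure these.

Run:
```python
from h import *
import pickle
fs=pickle.load(open("fs0.pkl","rb"))
t=fs["top"]; s=fs["scene"]
def blobs(f,lo,hi,roi):
    h=cv2.cvtColor(f["color"],cv2.COLOR_RGB2HSV); m=cv2.inRange(h,lo,hi)
    x0,y0,x1,y1=roi; k=np.zeros_like(m);k[y0:y1,x0:x1]=m[y0:y1,x0:x1]
    n,l,st,c=cv2.connectedComponentsWithStats(k)
    r=[(c[i].round(2),st[i][:5]) for i in range(1,n) if st[i][4]>3]
    return r,k
for nm,f,roi in [("top",t,(425,190,460,230)),("scene",s,(140,225,190,290))]:
    r,k=blobs(f,(5,150,120),(16,255,255),roi); print(nm,"orange",r)
    pts=cv2.findNonZero(k); print(cv2.minAreaRect(pts))
for nm,f,roi in [("top",t,(230,185,325,250)),("scene",s,(290,160,400,220))]:
    r,k=blobs(f,(18,120,90),(32,255,255),roi); print(nm,"yellow",r)
a=cv2.resize(t["color"][185:250,230:326],None,fx=8,fy=8,interpolation=cv2.INTER_CUBIC)
cv2.imwrite("pics/t_ch.png",a[:,:,::-1])
a=cv2.resize(t["color"][185:235,420:470],None,fx=10,fy=10,interpolation=cv2.INTER_CUBIC)
b=cv2.resize(s["color"][230:290,140:190],None,fx=8,fy=8,interpolation=cv2.INTER_CUBIC)
c=np.zeros((500,910,3),np.uint8);c[:500,:500]=a;c[:480,510:910]=b
cv2.imwrite("pics/nut0.png",c[:,:800,::-1])
a=cv2.resize(s["color"][160:220,290:400],None,fx=7,fy=7,interpolation=cv2.INTER_CUBIC)
cv2.imwrite("pics/s_ch.png",a[:,:,::-1])
```

```text
top orange []
((449.5, 207.5), (11.0, 5.0), 90.0)
scene orange [(array([152.73, 243.12]), array([150, 237,   6,  13,  64], dtype=int32))]
((152.5, 243.0), (12.0, 5.0), 90.0)
top yellow [(array([282.6, 201.2]), array([281, 198,   4,   7,  20], dtype=int32)), (array([272.42, 230.95]), array([271, 228,   4,   7,  19], dtype=int32))]
scene yellow [(array([342. , 170.5]), array([341, 169,   3,   4,  12], dtype=int32)), (array([347.91, 195.39]), array([346, 193,   5,   6,  23], dtype=int32))]
```

View pics/t_ch.png

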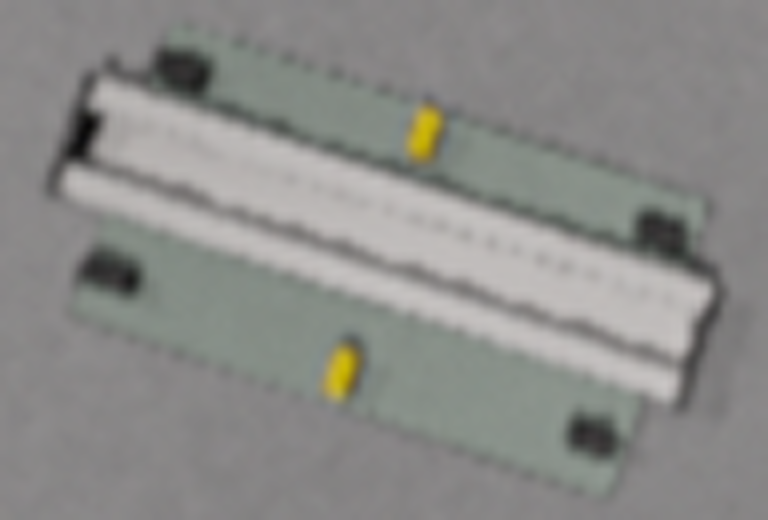

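View pics/nut0.png

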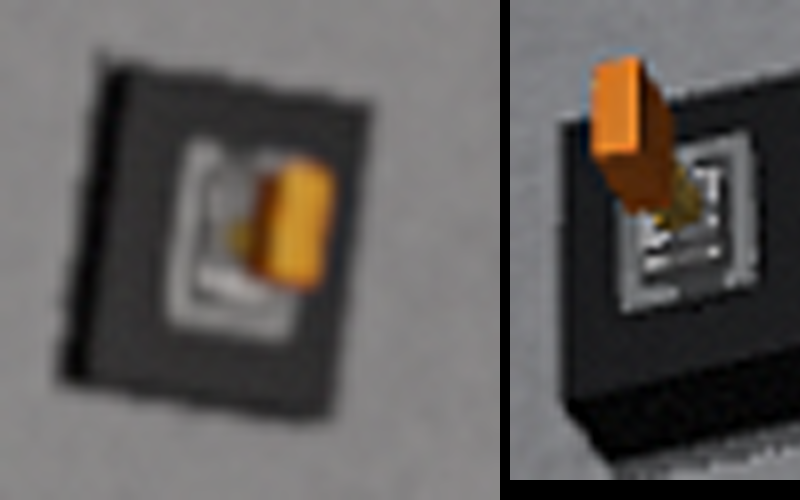

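View pics/s_ch.png

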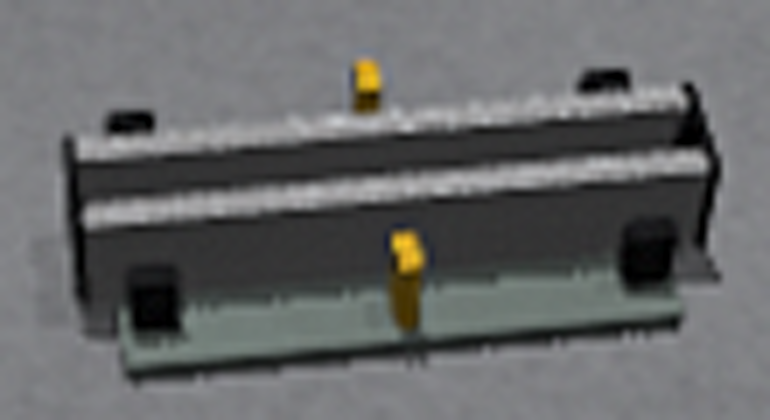

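Run:
```python
from h import *
import pickle
fs=pickle.load(open("fs0.pkl","rb"))
t=fs["top"]; s=fs["scene"]
print("tab top z95", onz(t,[(449.6,206.9)],95))
# tab top face centre in scene crop ~ (617,60)
print(tri(t,(449.6,206.9),s,(140+(628-510)/8,230+62/8)))
print("posts tri",tri(t,(282.6,201.2),s,(342,169.5)),tri(t,(272.4,231),s,(347.9,194)))
P=onz(t,[(282.6,201.2),(272.4,231)],44); print(P,P.mean(0),np.degrees(np.arctan2(*(P[0]-P[1])[[1,0]])))
P=onz(t,[(282.6,201.2),(272.4,231)],54); print(P,P.mean(0))
```

```text
tab top z95 [[ 580.210558   -289.30342724   95.        ]]
(array([ 579.46307984, -283.78493351,  107.81597607]), np.float64(2.85903497322515))
posts tri (array([594.21406833, 142.68043826, 126.79774793]), np.float64(9.455057688659252)) (array([527.15909907, 194.09467346, -50.78931086]), np.float64(10.566705845711406))
[[603.60584264 152.7490018   44.        ]
 [522.8125477  180.51784007  44.        ]] [563.20919517 166.63342094  44.        ] -18.967961664944635
[[602.71570154 152.05229205  54.        ]
 [522.60070991 179.58799595  54.        ]] [562.65820572 165.820144    54.        ]
```

```bash
cat >> h.py <<'E'
def plan(target,yawz,n,grip=1,s=None):
    """yawz: target yaw (deg) of tool z; prints n rows"""
    s=s or sense(); p=np.array(s["eef_pos"]); M=R.from_rotvec(s["tcp_rot"]).as_matrix()
    y0=np.degrees(np.arctan2(M[1,2],M[0,2]))
    dy=((yawz-y0)+180)%360-180
    d=(np.array(target)-p)/n; rows=[]
    print("pos",p.round(1),"yaw",y0.round(2),"need",(np.array(target)-p).round(1),dy.round(2),"tilt",np.degrees(np.arccos(-M[2,1])).round(2))
    for i in range(n):
        Mi=R.from_rotvec([0,0,np.radians(dy*i/n)]).as_matrix()@M
        v=Mi.T@d
        rows.append([grip]+[round(float(x),1) for x in v]+[round(float(-dy/n),1)])
    print(rows)
E
python3 -c "
from h import *
plan([563,167,200],-18.5,12)"
```

```text
pos [288.7 581.6 184.8] yaw 63.6 need [ 274.3 -414.6   15.2] -82.1 tilt 0.11
[[1, 35.8, -1.2, -20.8, 6.8], [1, 38.1, -1.2, -16.4, 6.8], [1, 39.7, -1.2, -11.7, 6.8], [1, 40.8, -1.3, -6.9, 6.8], [1, 41.4, -1.3, -2.0, 6.8], [1, 41.3, -1.3, 3.0, 6.8], [1, 40.7, -1.3, 7.9, 6.8], [1, 39.4, -1.3, 12.6, 6.8], [1, 37.7, -1.3, 17.3, 6.8], [1, 35.3, -1.3, 21.6, 6.8], [1, 32.5, -1.3, 25.7, 6.8], [1, 29.2, -1.3, 29.4, 6.8]]
```

Emit:
send_rows:
  increments:
    - [1,36,-1,-21,6.8]
    - [1,38,-1,-16,6.8]
    - [1,40,-1,-12,6.8]
    - [1,41,-1,-7,6.8]
    - [1,41,-1,-2,6.8]

```text
clock: 0.65
eef_pos: [397.9, 409.6, 186.1]
tcp_rot: [-1.413, 0.832, -0.82]
ft_force: [0.0, 0.3, 0.5]
grip_width: 92.8
```

```bash
python3 -c "
from h import *
plan([563,167,200],-18.5,9)"
```

```text
pos [397.9 409.6 186.1] yaw 29.24 need [ 165.1 -242.6   13.9] -47.74 tilt 0.5
[[1, 32.5, -1.7, 2.8, 5.3], [1, 32.1, -1.7, 5.8, 5.3], [1, 31.4, -1.8, 8.8, 5.3], [1, 30.4, -1.8, 11.6, 5.3], [1, 29.2, -1.8, 14.4, 5.3], [1, 27.8, -1.8, 17.0, 5.3], [1, 26.1, -1.8, 19.5, 5.3], [1, 24.2, -1.8, 21.9, 5.3], [1, 22.0, -1.8, 24.0, 5.3]]
```

Emit:
send_rows:
  increments:
    - [1,33,-2,3,5.3]
    - [1,32,-2,6,5.3]
    - [1,31,-2,9,5.3]
    - [1,30,-2,12,5.3]
    - [1,29,-2,14,5.3]

```text
clock: 1.15
eef_pos: [491.8, 266.0, 194.7]
tcp_rot: [-1.23, 1.198, -1.188]
ft_force: [0.6, -0.1, -0.3]
grip_width: 93.3
```

Emit:
send_rows:
  increments:
    - [1,28,-2,17,5.3]
    - [1,26,-2,20,5.3]
    - [1,24,-2,22,5.3]
    - [1,22,-2,24,5.3]

```text
clock: 1.55
eef_pos: [564.0, 151.8, 201.6]
tcp_rot: [-1.03, 1.477, -1.467]
ft_force: [-0.6, 0.2, -0.6]
grip_width: 93.2
```

Run:
```python
from h import *
import pickle
plan([563,167,200],-18.5,1)
f=grab_frame("wrist");save(f,"w1");pickle.dump(f,open("w1.pkl","wb"))
```

```text
pos [564.  151.8 201.6] yaw -20.64 need [-1.  15.2 -1.6] 2.14 tilt 0.76
[[1, -13.9, 1.6, -6.3, -2.1]]
```

View pics/w1.png

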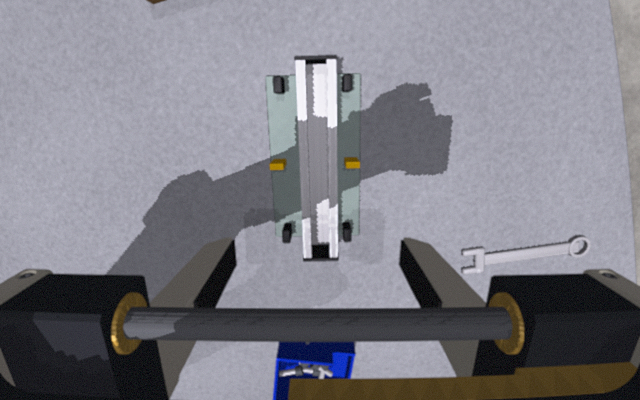

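The wrist view shows the whole channel, with posts at (278,165) and (352,163) and the slot between the bright lips around columns 308–331. Next I'll measure these points by colour and edge.

Run:
```python
from h import *
import pickle
f=pickle.load(open("w1.pkl","rb"))
h=cv2.cvtColor(f["color"],cv2.COLOR_RGB2HSV); m=cv2.inRange(h,(14,120,60),(35,255,255)); m[:, :240]=0;m[220:]=0;m[:,400:]=0
n,l,st,c=cv2.connectedComponentsWithStats(m); 
for i in range(1,n): print(c[i],st[i])
a=cv2.resize(f["color"][45:270,250:380],None,fx=2.6,fy=2.6,interpolation=cv2.INTER_CUBIC)
b=cv2.resize(f["color"][140:190,260:370],None,fx=4,fy=4,interpolation=cv2.INTER_CUBIC)
o=np.zeros((590,800,3),np.uint8);o[:a.shape[0],:a.shape[1]]=a;o[:b.shape[0],345:345+b.shape[1]]=b
cv2.imwrite("pics/w1z.png",o[:,:,::-1])
print("proj tcp-below",proj(f,[[564,151.8,201.6],[564,151.8,0]]))
g=cv2.cvtColor(f["color"],cv2.COLOR_RGB2GRAY)
for r in (80,95,110,150,164,178,205,220): print(r,list(g[r,290:345]))
```

```text
[351.66875 162.55625] [344 157  16  12 160]
[277.58385093 164.10559006] [269 159  17  11 161]
proj tcp-below [[317.50033153 229.7517433 ]
 [319.27226833 169.75832341]]
80 [np.uint8(179), np.uint8(178), np.uint8(176), np.uint8(178), np.uint8(172), np.uint8(188), np.uint8(232), np.uint8(243), np.uint8(242), np.uint8(242), np.uint8(242), np.uint8(240), np.uint8(241), np.uint8(242), np.uint8(246), np.uint8(213), np.uint8(148), np.uint8(141), np.uint8(144), np.uint8(144), np.uint8(143), np.uint8(140), np.uint8(153), np.uint8(208), np.uint8(237), np.uint8(243), np.uint8(242), np.uint8(239), np.uint8(238), np.uint8(237), np.uint8(237), np.uint8(239), np.uint8(238), np.uint8(237), np.uint8(234), np.uint8(226), np.uint8(229), np.uint8(239), np.uint8(241), np.uint8(241), np.uint8(241), np.uint8(239), np.uint8(238), np.uint8(241), np.uint8(245), np.uint8(238), np.uint8(200), np.uint8(124), np.uint8(95), np.uint8(109), np.uint8(126), np.uint8(125), np.uint8(65), np.uint8(33), np.uint8(60)]
95 [np.uint8(171), np.uint8(176), np.uint8(172), np.uint8(175), np.uint8(175), np.uint8(174), np.uint8(198)
[... 4944 characters left out ...]
.uint8(166), np.uint8(163), np.uint8(157), np.uint8(174), np.uint8(216), np.uint8(234), np.uint8(225), np.uint8(217), np.uint8(217), np.uint8(216), np.uint8(217), np.uint8(201), np.uint8(154), np.uint8(122), np.uint8(119), np.uint8(111), np.uint8(108), np.uint8(108), np.uint8(143), np.uint8(197), np.uint8(213), np.uint8(220), np.uint8(223), np.uint8(219), np.uint8(211), np.uint8(213), np.uint8(218), np.uint8(222), np.uint8(219), np.uint8(214), np.uint8(214), np.uint8(224), np.uint8(219), np.uint8(211), np.uint8(207), np.uint8(208), np.uint8(214), np.uint8(229), np.uint8(237), np.uint8(205), np.uint8(119), np.uint8(84), np.uint8(86), np.uint8(102), np.uint8(137), np.uint8(162), np.uint8(145)]
```

View pics/w1z.png

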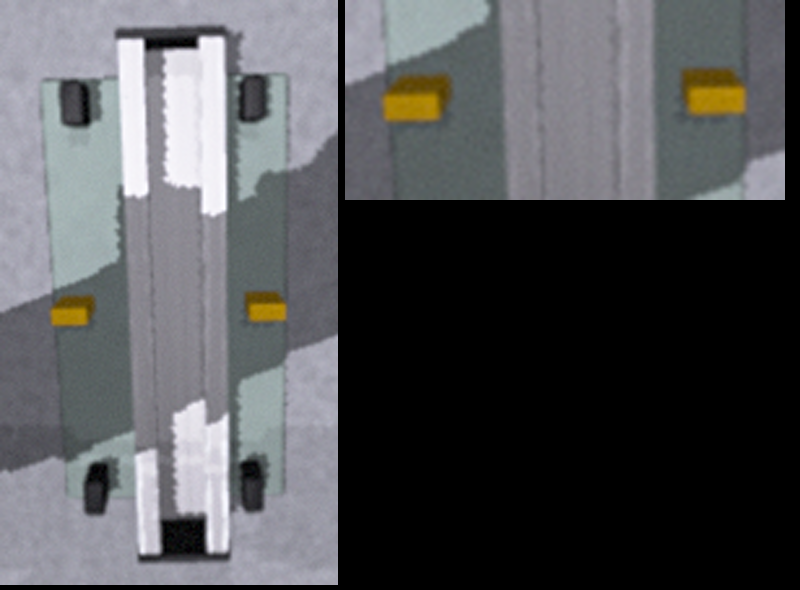

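Run:
```python
from h import *
import pickle
f=pickle.load(open("w1.pkl","rb"))
h=cv2.cvtColor(f["color"],cv2.COLOR_RGB2HSV); m=cv2.inRange(h,(14,120,125),(35,255,255)); m[:, :240]=0;m[220:]=0;m[:,400:]=0
n,l,st,c=cv2.connectedComponentsWithStats(m); 
cs=[]
for i in range(1,n):
    if st[i][4]>20: print(c[i],st[i]); cs.append(c[i])
cs=sorted(cs,key=lambda c:c[0])
for z in (44,54):
    P=onz(f,cs,z); d=P[1]-P[0]; print(z,P.round(1).tolist(),P.mean(0).round(1),np.linalg.norm(d),np.degrees(np.arctan2(d[1],d[0])))
m0=onz(f,cs,44).mean(0)
ex=None
# edges: outerL,slotL,slotR,outerR at rows (pixel boundary coords)
E={80:(295.2,305.2,326,336.4),95:(295.9,305.8,326,336.5),110:(296.6,306.5,325.5,336.8),164:(299.5,308.0,327,337.3),205:(300.7,310,328.6,337.8),220:(301.3,309.7,None,337.8)}
d=onz(f,cs,44); d=d[1]-d[0]; yax=-d/np.linalg.norm(d); xax=np.array([yax[1],-yax[0],0])
print("xax yaw",np.degrees(np.arctan2(xax[1],xax[0])))
for r,e in E.items():
    out=[]
    for c in e:
        if c is None: continue
        p=onz(f,[(c,r)],51)[0]-m0; out.append((round(p@xax,1),round(p@yax,1)))
    print(r,out)
```

```text
[352.38202247 164.61797753] [346 161  14   8  89]
[276.27777778 166.14444444] [269 163  15   7  90]
44 [[523.6, 180.8, 44.0], [604.1, 152.5, 44.0]] [563.8 166.6  44. ] 85.35779101636435 -19.374553158540383
54 [[525.5, 182.1, 54.0], [603.8, 154.5, 54.0]] [564.7 168.3  54. ] 82.96218415037973 -19.37455315854037
xax yaw 70.62544684145962
80 [(np.float64(90.4), np.float64(17.1)), (np.float64(90.2), np.float64(6.9)), (np.float64(89.7), np.float64(-14.4)), (np.float64(89.5), np.float64(-25.1))]
95 [(np.float64(75.6), np.float64(17.0)), (np.float64(75.4), np.float64(6.7)), (np.float64(74.9), np.float64(-14.2)), (np.float64(74.7), np.float64(-25.1))]
110 [(np.float64(60.5), np.float64(16.9)), (np.float64(60.3), np.float64(6.5)), (np.float64(59.8), np.float64(-13.4)), (np.float64(59.6), np.float64(-25.3))]
164 [(np.float64(3.1), np.float64(16.0)), (np.float64(2.9), np.float64(6.6)), (np.float64(2.5), np.float64(-14.2)), (np.float64(2.3), np.float64(-25.5))]
205 [(np.float64(-44.1), np.float64(16.4)), (np.float64(-44.3), np.float64(5.8)), (np.float64(-44.7), np.float64(-15.4)), (np.float64(-44.9), np.float64(-25.8))]
220 [(np.float64(-62.3), np.float64(16.4)), (np.float64(-62.4), np.float64(6.7)), (np.float64(-63.0), np.float64(-25.8))]
```

```bash
python3 -c "
from h import *
plan([575,-288,200],-96,12)"
```

```text
pos [567.6 143.6 202.2] yaw -21.36 need [   7.4 -431.6   -2.2] -74.64 tilt 0.69
[[1, 33.3, 0.5, 13.7, 6.2], [1, 31.6, 0.5, 17.2, 6.2], [1, 29.5, 0.4, 20.5, 6.2], [1, 27.1, 0.4, 23.6, 6.2], [1, 24.4, 0.3, 26.4, 6.2], [1, 21.4, 0.3, 28.9, 6.2], [1, 18.2, 0.2, 31.0, 6.2], [1, 14.7, 0.2, 32.8, 6.2], [1, 11.1, 0.2, 34.2, 6.2], [1, 7.3, 0.1, 35.2, 6.2], [1, 3.4, 0.1, 35.8, 6.2], [1, -0.5, 0.0, 36.0, 6.2]]
```

Emit:
send_rows:
  increments:
    - [1,33,0,14,6.2]
    - [1,32,0,17,6.2]
    - [1,30,0,21,6.2]
    - [1,27,0,24,6.2]
    - [1,24,0,26,6.2]

```text
clock: 2.1
eef_pos: [570.7, -36.5, 201.2]
tcp_rot: [-0.633, 1.853, -1.855]
ft_force: [0.4, 0.0, -1.5]
grip_width: 92.5
```

Emit:
send_rows:
  increments:
    - [1,21,0,29,6.2]
    - [1,18,0,31,6.2]
    - [1,15,0,33,6.2]
    - [1,11,0,34,6.2]
    - [1,7,0,35,6.2]

```text
clock: 2.6
eef_pos: [570.4, -220.2, 200.5]
tcp_rot: [-0.11, 2.181, -2.185]
ft_force: [0.4, -1.3, -0.7]
grip_width: 93.0
```

Emit:
send_rows:
  increments:
    - [1,3,0,36,6.2]
    - [1,0,0,36,6.2]
    - [1,0,0,0,0]

```text
clock: 2.9
eef_pos: [566.5, -300.4, 199.6]
tcp_rot: [-0.139, -2.131, 2.145]
ft_force: [-0.5, -0.1, 0.2]
grip_width: 93.0
```

Run:
```python
from h import *
import pickle
plan([575,-288,200],-96,1)
f=grab_frame("wrist");save(f,"w2");pickle.dump(f,open("w2.pkl","wb"))
plan([575,-288,200],-96,1)
```

```text
pos [ 566.5 -300.4  199.6] yaw -98.36 need [ 8.5 12.4  0.4] 2.36 tilt 1.0
[[1, -6.6, -0.7, -13.5, -2.4]]
pos [ 567.8 -297.   199.3] yaw -98.07 need [7.2 9.  0.7] 2.07 tilt 0.91
[[1, -5.8, -0.9, -9.9, -2.1]]
```

View pics/w2.png

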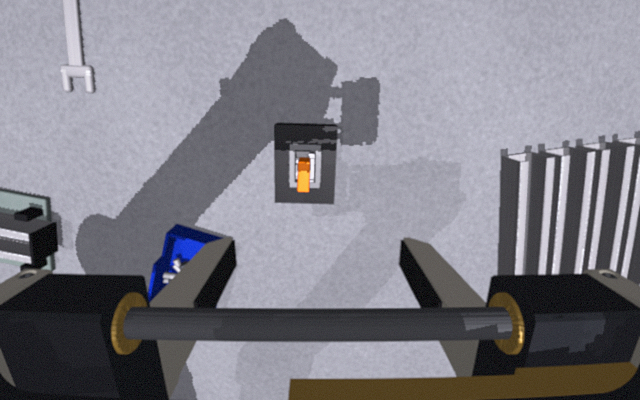

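The wrist view shows the orange tab at about (303,180), in its frame on the black block. I'll zoom in to fit the tab's top face and the block.

Run:
```python
from h import *
import pickle
f=pickle.load(open("w2.pkl","rb"))
h=cv2.cvtColor(f["color"],cv2.COLOR_RGB2HSV)
a=cv2.resize(f["color"][118:208,268:344],None,fx=6.6,fy=6.6,interpolation=cv2.INTER_CUBIC)
cv2.imwrite("pics/w2z.png",a[:,:,::-1])
m=cv2.inRange(h,(5,140,100),(22,255,255)); m[220:]=0; m[:120]=0;m[:,:250]=0;m[:,360:]=0
top=cv2.inRange(h,(5,140,220),(22,255,255))&m
ys,xs=np.nonzero(m);
for y in range(ys.min(),ys.max()+1): print(y,xs[ys==y].min(),xs[ys==y].max(),h[y,xs[ys==y],2].mean().round(),h[y,xs[ys==y],0].mean().round(1))
s=sense();M=R.from_rotvec(s["tcp_rot"]).as_matrix();print(M.round(3))
```

```text
158 300 308 114.0 11.6
159 300 308 113.0 12.9
160 299 308 113.0 12.7
161 299 309 159.0 12.7
162 299 309 226.0 13.9
163 298 309 226.0 13.9
164 298 309 208.0 12.9
165 298 309 203.0 12.5
166 298 309 204.0 12.6
167 298 309 204.0 12.8
168 298 309 202.0 12.8
169 298 309 197.0 12.7
170 298 309 203.0 13.6
171 298 309 229.0 16.0
172 298 309 246.0 17.8
173 298 308 252.0 19.5
174 298 308 251.0 19.5
175 298 308 251.0 19.7
176 298 308 251.0 19.6
177 298 308 252.0 19.7
178 298 308 252.0 19.5
179 297 309 246.0 17.8
180 297 308 246.0 18.8
181 297 308 247.0 18.8
182 297 308 249.0 18.7
183 298 308 252.0 19.3
184 298 308 252.0 19.4
185 298 308 252.0 19.3
186 297 308 250.0 18.5
187 297 308 250.0 18.7
188 297 309 244.0 18.0
189 297 309 243.0 18.1
190 297 309 243.0 17.5
191 297 308 244.0 13.9
192 303 307 154.0 9.6
[[-0.99  -0.016 -0.14 ]
 [ 0.14  -0.002 -0.99 ]
 [ 0.015 -1.     0.004]]
```

View pics/w2z.png

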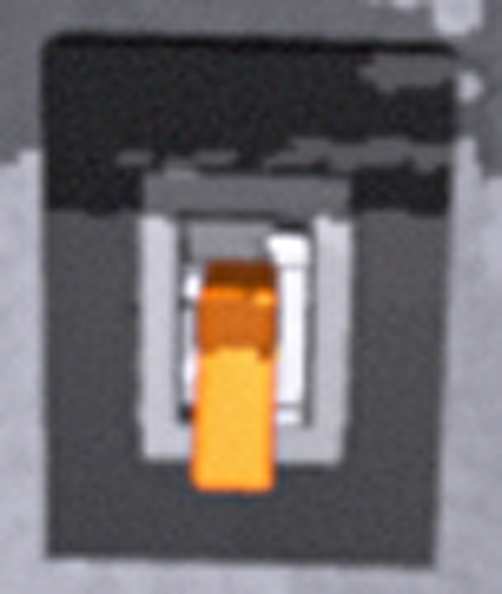

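Run:
```python
from h import *
import pickle
f=pickle.load(open("w2.pkl","rb"))
# block top corners at z36 (px from crop: /6.6+offset)
c=np.array([(45,208),(45,38),(458,38),(436,562),(47,556)],float)/6.6+[268,118]-0.5
P=onz(f,c,36);print(P.round(1))
e=np.array([(297.0,191.6),(308.8,191.6),(297.7,171),(309.3,171),(297.7,162),(309.3,162)])
for z in (95,67): print(z,onz(f,e,z).round(1).tolist())
print(np.linalg.inv(f["camera_from_world"]).round(3))
```

```text
[[ 603.3 -258.9   36. ]
 [ 631.2 -264.    36. ]
 [ 621.1 -332.    36. ]
 [ 530.9 -316.3   36. ]
 [ 542.3 -247.8   36. ]]
95 [[566.5, -281.7, 95.0], [564.8, -293.1, 95.0], [586.7, -285.7, 95.0], [585.0, -296.7, 95.0], [595.2, -287.1, 95.0], [593.6, -298.0, 95.0]]
67 [[559.0, -279.0, 67.0], [557.1, -291.4, 67.0], [581.0, -283.3, 67.0], [579.2, -295.3, 67.0], [590.3, -284.9, 67.0], [588.6, -296.8, 67.0]]
[[-1.46000e-01  9.43000e-01  2.98000e-01  6.48202e+02]
 [-9.89000e-01 -1.41000e-01 -3.60000e-02 -3.11369e+02]
 [ 8.00000e-03 -3.00000e-01  9.54000e-01  3.97573e+02]
 [ 0.00000e+00  0.00000e+00  0.00000e+00  1.00000e+00]]
```

```bash
python3 -c "
from h import *
plan([580.5,-290,120],-100,4)"
```

```text
pos [ 567.8 -297.   199.3] yaw -98.07 need [ 12.7   7.  -79.3] -1.93 tilt 0.91
[[1, -3.2, 19.8, -2.3, 0.5], [1, -3.2, 19.8, -2.3, 0.5], [1, -3.2, 19.8, -2.3, 0.5], [1, -3.1, 19.8, -2.3, 0.5]]
```

Emit:
send_rows:
  increments:
    - [1,-3,20,-2.3,0.5]
    - [1,-3,20,-2.3,0.5]
    - [1,-3,20,-2.3,0.5]
    - [1,-3,15,-2.3,0.5]
    - [1,0,0,0,0]

```text
clock: 3.45
eef_pos: [583.6, -280.6, 120.5]
tcp_rot: [-0.159, -2.135, 2.124]
ft_force: [-0.6, 0.4, 0.5]
grip_width: 92.9
```

Run:
```python
from h import *
plan([580.5,-290,64],-100,4)
f=grab_frame("wrist");save(f,"w3")
plan([580.5,-290,64],-100,4)
print(proj(f,[[580,-290,95],[580,-290,81]]))
```

```text
pos [ 583.6 -280.6  120.5] yaw -99.38 need [ -3.1  -9.4 -56.5] -0.62 tilt 0.87
[[1, 0.2, 14.1, 2.5, 0.2], [1, 0.2, 14.1, 2.5, 0.2], [1, 0.2, 14.1, 2.5, 0.2], [1, 0.1, 14.1, 2.5, 0.2]]
pos [ 584.  -281.2  121.7] yaw -99.38 need [ -3.5  -8.8 -57.7] -0.62 tilt 0.76
[[1, 0.3, 14.4, 2.3, 0.2], [1, 0.3, 14.4, 2.3, 0.2], [1, 0.3, 14.4, 2.3, 0.2], [1, 0.3, 14.4, 2.3, 0.2]]
[[330.18166016 219.58388152]
 [329.56780971 213.26791538]]
```

View pics/w3.png

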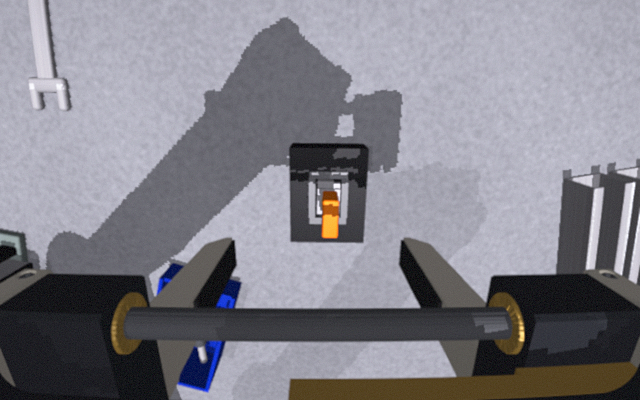

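Emit:
send_rows:
  increments:
    - [1,0,0,8,0.3]
    - [1,0.5,15,0,0]
    - [1,0,0,0,0]

```text
clock: 3.8
eef_pos: [583.1, -290.3, 108.3]
tcp_rot: [-0.17, -2.132, 2.128]
ft_force: [1.3, -0.1, 0.5]
grip_width: 93.2
```

Run:
```python
from h import *
plan([580.5,-290,64],-100,4)
```

```text
pos [ 583.1 -290.3  108.3] yaw -99.62 need [ -2.6   0.3 -44.3] -0.38 tilt 0.51
[[1, 0.5, 11.1, 0.0, 0.1], [1, 0.5, 11.1, 0.0, 0.1], [1, 0.5, 11.1, 0.0, 0.1], [1, 0.5, 11.1, 0.0, 0.1]]
```

Emit:
send_rows:
  increments:
    - [1,0.5,12,0,0.3]
    - [1,0.5,12,0,0]
    - [1,0.5,12,0,0]
    - [1,0.5,8,0,0]
    - [1,0,0,0,0]

```text
clock: 4.3
eef_pos: [579.9, -290.5, 60.4]
tcp_rot: [-0.177, -2.128, 2.124]
ft_force: [0.1, -0.2, 0.7]
grip_width: 93.1
```

Run:
```python
from h import *
plan([580.5,-290,64],-100,1)
```

```text
pos [ 579.9 -290.5   60.4] yaw -100.02 need [0.6 0.5 3.6] 0.02 tilt 0.53
[[1, -0.5, -3.6, -0.6, -0.0]]
```

Emit:
send_rows:
  increments:
    - [1,-0.5,-3.5,-0.5,0]
    - [0.5,0,0,0,0]
    - [0,0,0,0,0]
    - [0,0,0,0,0]
    - [0,0,0,0,0]

```text
clock: 4.8
eef_pos: [581.6, -290.7, 65.4]
tcp_rot: [-0.179, -2.128, 2.127]
ft_force: [0.3, -0.1, -0.2]
grip_width: 65.5
```

Emit:
send_rows:
  increments:
    - [0,0,0,0,0]
    - [0,0,0,0,0]
    - [0,0,0,0,0]

```text
clock: 5.1
eef_pos: [581.8, -290.8, 65.9]
tcp_rot: [-0.18, -2.128, 2.127]
ft_force: [-0.5, 0.1, -0.1]
grip_width: 41.5
```

Run:
```python
from h import *
plan([580.5,-290,64],-100,1)
f=grab_frame("wrist");save(f,"w4"); s=sense(); print(s["ft_force"],s["torque"])
```

```text
pos [ 581.8 -290.8   65.9] yaw -99.99 need [-1.3  0.8 -1.9] -0.01 tilt 0.33
[[1, 1.4, 1.9, -0.6, 0.0]]
[ 0.34966217  0.17486192 -0.44435631] [0.04480968 0.17116263 0.05061669]
```

View pics/w4.png

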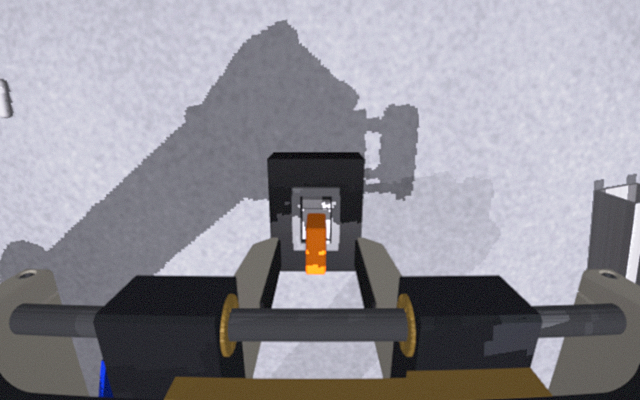

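The fingers straddle the tab evenly: tab at column 316, finger inner edges at about 280 and 355. I'll keep closing.

Emit:
send_rows:
  increments:
    - [0,1,1.5,0,0]
    - [0,0,0,0,0]
    - [0,0,0,0,0]
    - [0,0,0,0,0]
    - [0,0,0,0,0]

```text
clock: 5.65
eef_pos: [580.5, -290.6, 64.1]
tcp_rot: [-0.179, -2.128, 2.127]
ft_force: [-0.2, 0.7, -0.1]
grip_width: 1.0
```

Emit:
send_rows:
  increments:
    - [0,0,0,0,0]
    - [0,0,0,0,0]

```text
clock: 5.85
eef_pos: [580.6, -290.5, 64.1]
tcp_rot: [-0.179, -2.128, 2.127]
ft_force: [-0.2, -0.9, 0.1]
grip_width: 0.6
```

Run:
```python
from h import *
plan([580.5,-290,64],-100,1)
s=sense(); print(s["ft_force"],s["torque"],s["grip_width"]); print(R.from_rotvec(s["tcp_rot"]).as_matrix().round(4))
```

```text
pos [ 580.6 -290.5   64.1] yaw -100.0 need [-0.1  0.5 -0.1] -0.0 tilt 0.36
[[1, 0.2, 0.1, -0.5, 0.0]]
[-0.16541976 -0.94832199  0.05526881] [ 0.06296097  0.11391953 -0.03805782] 0.5528742464028089
[[-9.848e-01 -6.200e-03 -1.736e-01]
 [ 1.736e-01  8.000e-04 -9.848e-01]
 [ 6.200e-03 -1.000e+00  3.000e-04]]
```

Run:
```python
from h import *
f=grab_frame("wrist");save(f,"w5")
t=grab_frame("top");s=grab_frame("scene")
a=cv2.resize(t["color"][180:240,410:480],None,fx=5,fy=5,interpolation=cv2.INTER_CUBIC)
b=cv2.resize(s["color"][200:300,110:200],None,fx=4,fy=4,interpolation=cv2.INTER_CUBIC)
o=np.zeros((400,720,3),np.uint8);o[:300,:350]=a;o[:400,355:715]=b
cv2.imwrite("pics/m5.png",o[:,:,::-1])
```

```text
(no output)
```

View pics/w5.png

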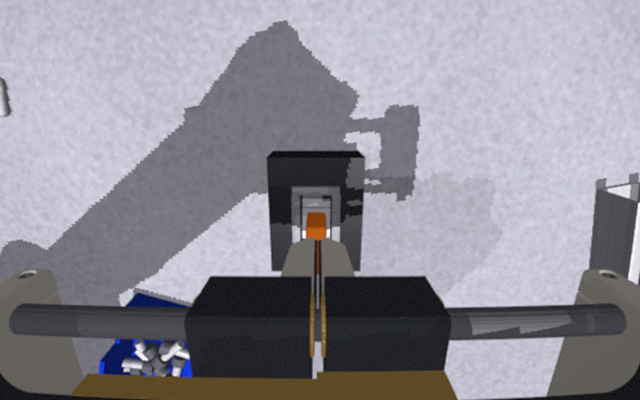

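View pics/m5.png

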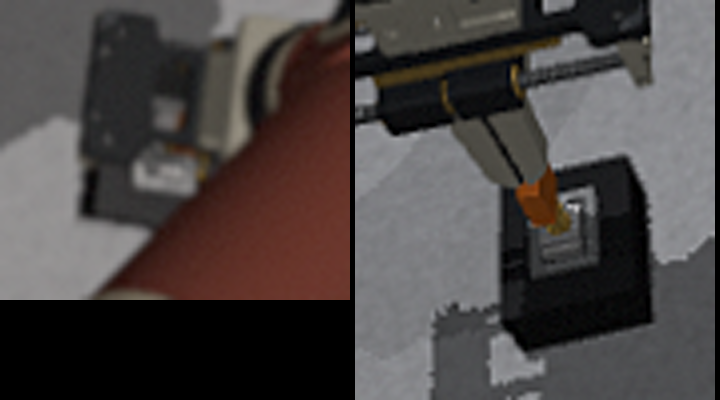

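Run:
```python
from h import *
f=grab_frame("wrist");s=grab_frame("scene")
q=sense();p=q["eef_pos"];M=R.from_rotvec(q["tcp_rot"]).as_matrix()
for n,o in [("tip",(0,0,0)),("tip +x",(7.5,0,0)),("tip -x",(-7.5,0,0)),("gp",(0,-19,0)),("gp-x",(-7.5,-19,0)),("60up-x",(-7.5,-60,0))]:
    w=p+M@np.array(o,float); print(n,w.round(1),"wrist",proj(f,w).round(1),"scene",proj(s,w).round(1), "crop",((proj(s,w)-[110,200])*4+[355,0]).round(0))
for w in ([595,-292,95],[595,-292,67],[566,-287,95]): print(w,"wrist",proj(f,w).round(1),"crop",((proj(s,w)-[110,200])*4+[355,0]).round(0))
cv2.imwrite("pics/w5z.png",cv2.resize(f["color"][180:300,250:390],None,fx=5,fy=5,interpolation=cv2.INTER_CUBIC)[:,:,::-1])
```

```text
tip [ 580.6 -290.6   64.1] wrist [[316.6 230.3]] scene [[157.8 251.4]] crop [[546. 205.]]
tip +x [ 573.2 -289.3   64.1] wrist [[316.6 240.7]] scene [[157.7 248.5]] crop [[546. 194.]]
tip -x [ 587.9 -291.9   64. ] wrist [[316.6 219.7]] scene [[157.9 254.3]] crop [[547. 217.]]
gp [ 580.7 -290.6   83.1] wrist [[316.5 241.9]] scene [[154.8 246.3]] crop [[534. 185.]]
gp-x [ 588.1 -291.9   83. ] wrist [[316.5 230.4]] scene [[154.9 249.3]] crop [[534. 197.]]
60up-x [ 588.3 -291.9  124. ] wrist [[316.3 262.1]] scene [[148.  237.8]] crop [[507. 151.]]
[595, -292, 95] wrist [[314.5 227.1]] crop [[529. 194.]]
[595, -292, 67] wrist [[314.8 211.1]] crop [[547. 224.]]
[566, -287, 95] wrist [[314.8 273.8]] crop [[528. 149.]]
```

View pics/w5z.png

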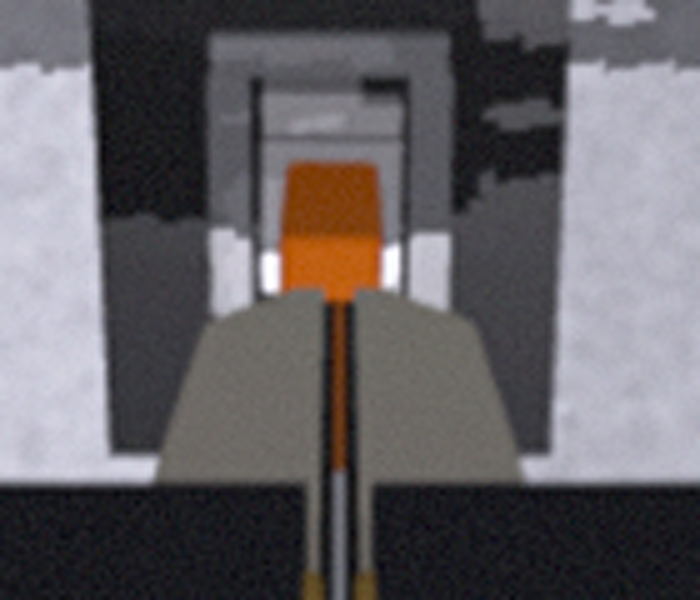

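Run:
```python
from h import *
f=grab_frame("wrist");s=grab_frame("scene")
cv2.imwrite("pics/s5z.png",cv2.resize(s["color"][190:290,110:210],None,fx=6,fy=6,interpolation=cv2.INTER_CUBIC)[:,:,::-1])
print(tri(f,(318,238),s,(151.5,246.5)))
```

```text
(array([ 589.81633942, -293.62143291,   97.83649164]), np.float64(1.4983338352788644))
```

View pics/s5z.png

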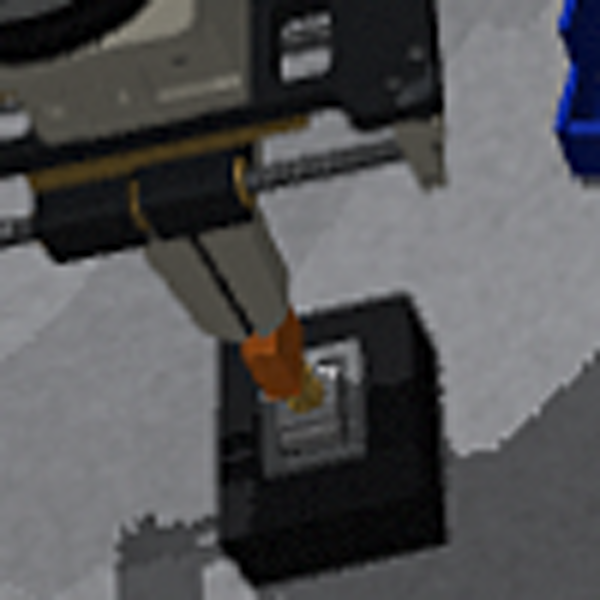

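The two views agree that the fingertips are at z ≈ 97, just above the tab's top at 95. The measured TCP says 64, so the real fingertips are about 33 mm higher than reported. Fully shut, they closed over the tab instead of around it. I'll open partly, go down in steps, and check by picture and force.

Emit:
send_rows:
  increments:
    - [0.45,0,0,0,0]
    - [0.45,0,0,0,0]
    - [0.45,0,0,0,0]
    - [0.45,0,0,0,0]
    - [0.45,0,0,0,0]

```text
clock: 6.7
eef_pos: [580.6, -290.6, 64.1]
tcp_rot: [-0.179, -2.128, 2.127]
ft_force: [-0.2, 0.2, 0.1]
grip_width: 35.8
```

Emit:
send_rows:
  increments:
    - [0.45,0,5,0,0]
    - [0.45,0,5,0,0]
    - [0.45,0,5,0,0]
    - [0.45,0,0,0,0]

```text
clock: 7.1
eef_pos: [580.3, -290.3, 47.4]
tcp_rot: [-0.179, -2.128, 2.126]
ft_force: [-1.4, -0.4, 0.6]
grip_width: 41.7
```

Run:
```python
from h import *
plan([580.5,-290,31],-100,3)
f=grab_frame("wrist");s=grab_frame("scene")
a=cv2.resize(s["color"][190:290,110:210],None,fx=4,fy=4,interpolation=cv2.INTER_CUBIC)
b=cv2.resize(f["color"][180:300,250:390],None,fx=2.8,fy=2.8,interpolation=cv2.INTER_CUBIC)
o=np.zeros((400,800,3),np.uint8);o[:400,:400]=a;o[:b.shape[0],405:405+b.shape[1]]=b[:,:395]
cv2.imwrite("pics/m6.png",o[:,:,::-1])
```

```text
pos [ 580.3 -290.3   47.4] yaw -99.99 need [  0.2   0.3 -16.4] -0.01 tilt 0.39
[[1, -0.1, 5.5, -0.1, 0.0], [1, -0.1, 5.5, -0.1, 0.0], [1, -0.1, 5.5, -0.1, 0.0]]
```

View pics/m6.png

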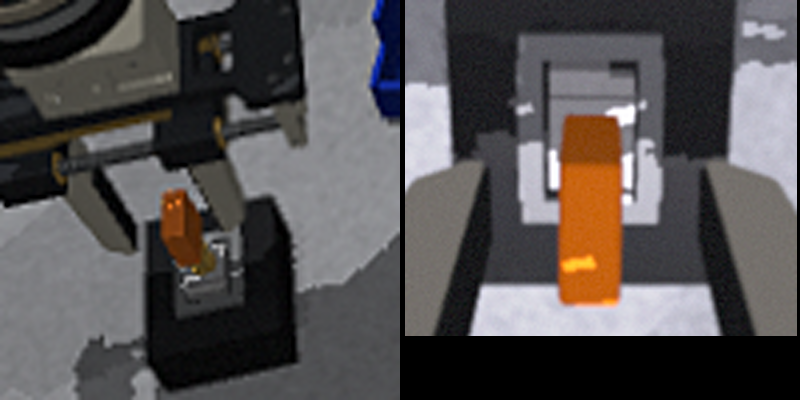

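Emit:
send_rows:
  increments:
    - [0.45,0,5,0,0]
    - [0.45,0,4,0,0]
    - [0.45,0,3,0,0]
    - [0.3,0,0,0,0]
    - [0.1,0,0,0,0]

```text
clock: 7.7
eef_pos: [580.8, -291.0, 35.4]
tcp_rot: [-0.181, -2.127, 2.128]
ft_force: [-0.6, 0.4, -0.5]
grip_width: 30.2
```

Emit:
send_rows:
  increments:
    - [0,0,0,0,0]
    - [0,0,0,0,0]
    - [0,0,0,0,0]
    - [0,0,0,0,0]
    - [0,0,0,0,0]

```text
clock: 8.2
eef_pos: [580.8, -290.9, 35.4]
tcp_rot: [-0.181, -2.127, 2.128]
ft_force: [0.0, 0.6, -0.4]
grip_width: 11.5
```

Run:
```python
from h import *
plan([580.5,-290,80],-100,3)
q=sense();print(q["grip_width"],q["ft_force"],q["torque"])
f=grab_frame("wrist");s=grab_frame("scene")
a=cv2.resize(s["color"][190:290,110:210],None,fx=4,fy=4,interpolation=cv2.INTER_CUBIC)
b=cv2.resize(f["color"][180:300,250:390],None,fx=2.8,fy=2.8,interpolation=cv2.INTER_CUBIC)
o=np.zeros((400,800,3),np.uint8);o[:400,:400]=a;o[:b.shape[0],405:405+b.shape[1]]=b[:,:395]
cv2.imwrite("pics/m7.png",o[:,:,::-1])
```

```text
pos [ 580.8 -290.9   35.4] yaw -99.99 need [-0.3  0.9 44.6] -0.01 tilt 0.29
[[1, 0.2, -14.9, -0.3, 0.0], [1, 0.2, -14.9, -0.3, 0.0], [1, 0.2, -14.9, -0.3, 0.0]]
11.475351893823177 [ 0.04474106  0.5837397  -0.37208864] [ 0.03445066  0.14902141 -0.01178715]
```

View pics/m7.png

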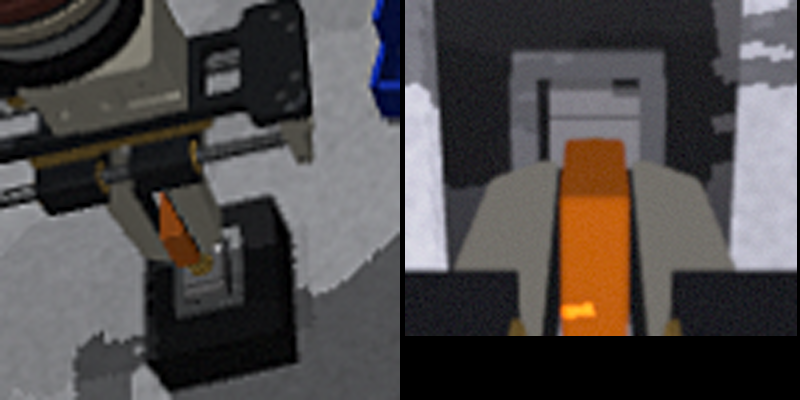

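The tab is gripped (11.5 mm) with the pads on its sides. nut_grip is 45.6 mm above the reported TCP. Next I lift straight up.

Emit:
send_rows:
  increments:
    - [0,0,-5,0,0]
    - [0,0,-10,0,0]
    - [0,0,-15,0,0]
    - [0,0,-15,0,0]
    - [0,0,-15,0,0]

```text
clock: 8.8
eef_pos: [580.0, -290.1, 98.4]
tcp_rot: [-0.177, -2.127, 2.125]
ft_force: [-0.2, 0.2, -1.1]
grip_width: 12.1
```

Emit:
send_rows:
  increments:
    - [0,0,-10,0,0]
    - [0,0,0,0,0]

```text
clock: 9.0
eef_pos: [581.9, -291.9, 113.9]
tcp_rot: [-0.185, -2.127, 2.132]
ft_force: [0.1, 0.1, -1.7]
grip_width: 11.8
```

Run:
```python
from h import *
plan([568,165,125],-19.1,12,0)
q=sense();print(q["grip_width"],q["ft_force"],q["torque"])
f=grab_frame("wrist");save(f,"w8")
```

```text
pos [ 581.9 -291.9  113.9] yaw -100.02 need [-13.9 456.9  11.1] 80.92 tilt 0.16
[[0, 7.8, -1.0, -37.3, -6.7], [0, 3.3, -1.0, -37.9, -6.7], [0, -1.1, -1.0, -38.1, -6.7], [0, -5.6, -1.0, -37.7, -6.7], [0, -10.0, -1.0, -36.8, -6.7], [0, -14.2, -1.0, -35.3, -6.7], [0, -18.3, -1.0, -33.4, -6.7], [0, -22.1, -1.0, -31.0, -6.7], [0, -25.6, -1.0, -28.2, -6.7], [0, -28.7, -1.0, -25.0, -6.7], [0, -31.5, -1.0, -21.5, -6.7], [0, -33.8, -1.0, -17.6, -6.7]]
11.770186077146587 [ 0.09441468  0.05837166 -1.65500657] [-0.00178114  0.21471845 -0.0057951 ]
```

View pics/w8.png

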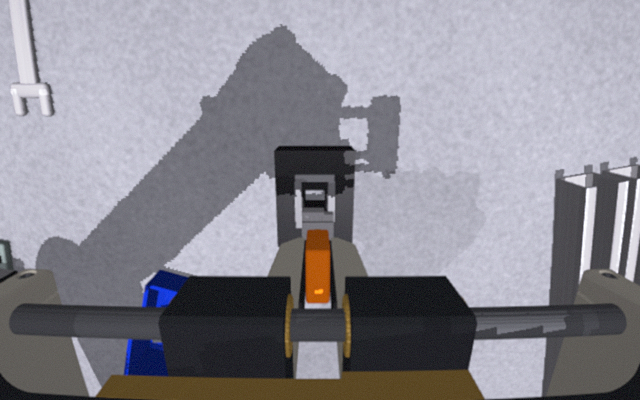

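The nut is out of the block and held upright (tab 308–330, rows 230–303). Now to carry it over the channel.

Emit:
send_rows:
  increments:
    - [0,5,-1,-25,-4]
    - [0,4,-1,-38,-6.7]
    - [0,0,-1,-38,-6.7]
    - [0,-5,-1,-38,-6.7]
    - [0,-9,-1,-37,-6.7]

```text
clock: 9.55
eef_pos: [575.7, -116.8, 115.2]
tcp_rot: [-0.387, 2.017, -2.031]
ft_force: [0.3, 0.0, -0.5]
grip_width: 11.8
```

Emit:
send_rows:
  increments:
    - [0,-13,-1,-35,-6.7]
    - [0,-17,-1,-33,-6.7]
    - [0,-21,-1,-31,-6.7]
    - [0,-24,-1,-28,-6.7]
    - [0,-27,-1,-25,-6.7]

```text
clock: 10.05
eef_pos: [568.3, 77.2, 116.4]
tcp_rot: [-0.885, 1.634, -1.636]
ft_force: [0.7, 0.2, -0.2]
grip_width: 11.8
```

Run:
```python
from h import *
plan([568,165,110],-19.1,5,0)
```

```text
pos [568.3  77.2 116.4] yaw -33.95 need [-0.3 87.8 -6.4] 14.85 tilt 0.91
[[0, -14.6, 1.1, -9.8, -3.0], [0, -15.0, 1.1, -9.1, -3.0], [0, -15.5, 1.1, -8.3, -3.0], [0, -15.9, 1.1, -7.5, -3.0], [0, -16.3, 1.1, -6.6, -3.0]]
```

Emit:
send_rows:
  increments:
    - [0,-16,0,-11,-4]
    - [0,-14,0,-8,-3]
    - [0,-10,0,-5,-2]
    - [0,0,0,0,0]
    - [0,0,0,0,0]

```text
clock: 10.55
eef_pos: [566.5, 129.2, 114.2]
tcp_rot: [-1.0, 1.52, -1.515]
ft_force: [0.6, 0.4, 0.1]
grip_width: 12.3
```

Run:
```python
from h import *
plan([568,165,90],-19.1,3,0)
s=sense(); print(R.from_rotvec(s["tcp_rot"]).as_matrix().round(4)[:,1])
```

```text
pos [566.5 129.2 114.2] yaw -24.17 need [  1.5  35.8 -24.2] 5.07 tilt 1.1
[[0, -11.2, 8.0, -4.3, -1.7], [0, -11.3, 8.0, -4.0, -1.7], [0, -11.5, 8.0, -3.7, -1.7]]
[-0.0172 -0.0083 -0.9998]
```

Emit:
send_rows:
  increments:
    - [0,-12,4,-4,-2]
    - [0,-12,6,-4,-2]
    - [0,-10,4,-4,-1]
    - [0,0,0,0,0]
    - [0,0,0,0,0]

```text
clock: 11.05
eef_pos: [568.8, 163.5, 98.1]
tcp_rot: [-1.054, 1.457, -1.455]
ft_force: [-0.2, 0.3, -2.3]
grip_width: 11.9
```

Run:
```python
from h import *
import pickle
plan([568,165,90],-19.1,2,0)
f=grab_frame("wrist");save(f,"w9");pickle.dump(f,open("w9.pkl","wb"))
plan([568,165,90],-19.1,2,0)
```

```text
pos [568.8 163.5  98.1] yaw -19.15 need [-0.8  1.5 -8.1] 0.05 tilt 1.19
[[0, -0.6, 4.1, -0.6, -0.0], [0, -0.6, 4.1, -0.6, -0.0]]
pos [568.6 163.9  98.1] yaw -19.14 need [-0.6  1.1 -8.1] 0.04 tilt 1.19
[[0, -0.5, 4.0, -0.4, -0.0], [0, -0.5, 4.0, -0.4, -0.0]]
```

View pics/w9.png

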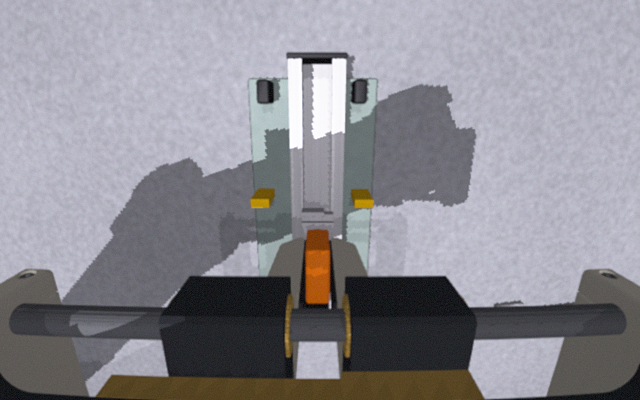

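The nut hangs over the slot with its tab at columns 306–331 and the posts at (263,198) and (362,198). I'll zoom in and measure the channel edges again from this closer, still view.

Run:
```python
from h import *
import pickle
f=pickle.load(open("w9.pkl","rb"))
cv2.imwrite("pics/w9z.png",cv2.resize(f["color"][130:250,245:385],None,fx=5,fy=5,interpolation=cv2.INTER_CUBIC)[:,:,::-1])
a=f["color"][50:190,280:355]
cv2.imwrite("pics/w9y.png",cv2.resize(a,None,fx=4,fy=4,interpolation=cv2.INTER_CUBIC)[:,:,::-1])
```

```text
(no output)
```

View pics/w9z.png

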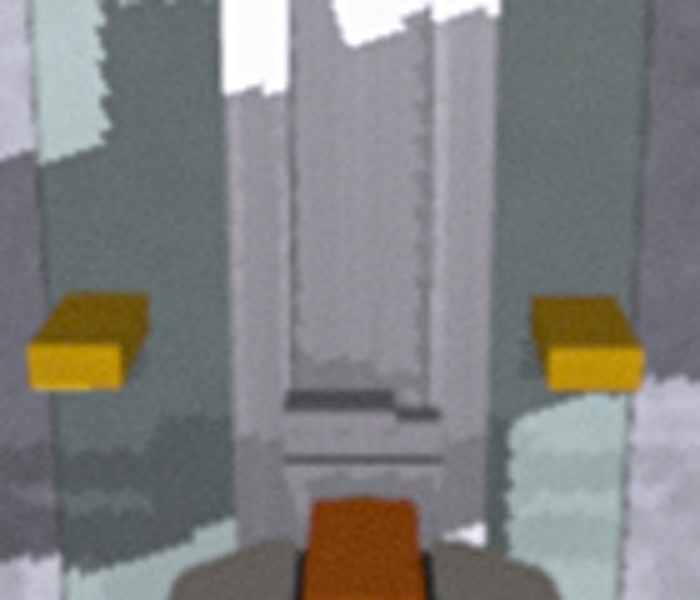

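View pics/w9y.png

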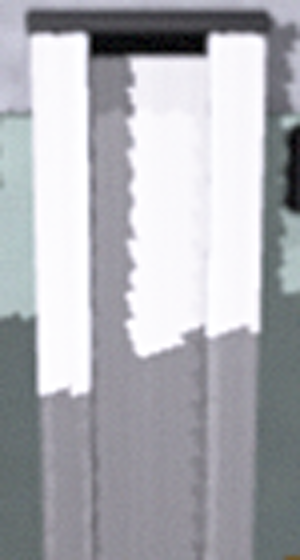

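Run:
```python
from h import *
import pickle
f=pickle.load(open("w9.pkl","rb"))
p=np.array([568.7,163.7]); yaw=np.radians(-19.15)
tz=np.array([np.cos(yaw),np.sin(yaw)]); tx=np.array([np.sin(yaw),-np.cos(yaw)])
def show(n,px,z):
    W=onz(f,px,z)[:,:2]; print(n,"world",W.mean(0).round(1),"tool xz",[(((w-p)@tx).round(1),((w-p)@tz).round(2)) for w in W],"mid",((W.mean(0)-p)@tz).round(2))
Z=lambda x,y:(x/5+245-.5,y/5+130-.5)
Y=lambda x,y:(x/4+280-.5,y/4+50-.5)
for y,e in [(300,(230,292,430,494)),(150,(225,291,433,496)),(420,(235,None,None,490)),]:
    show("outer%d"%y,[Z(e[0],y),Z(e[3],y)],51)
    if e[1]: show("slot",[Z(e[1],y),Z(e[2],y)],51)
show("outer far",[Y(32,60),Y(267,60)],51); show("slot far",[Y(89,60),Y(207,60)],51)
show("outer",[Y(42,450),Y(259,450)],51)
show("plate topfront edge",[Z(286,392),Z(442,410)],107.7)
show("plate botfront?",[Z(284,460),Z(444,460)],107.7)
show("tab front bottom",[Z(312,502),Z(416,502)],129.7)
show("posts",[Z(76,368),Z(595,368)],44)
```

```text
outer300 world [572.6 177.9] tool xz [(np.float64(-14.6), np.float64(-21.8)), (np.float64(-14.7), np.float64(19.9))] mid -0.95
slot world [572.5 177.9] tool xz [(np.float64(-14.6), np.float64(-11.98)), (np.float64(-14.7), np.float64(9.81))] mid -1.09
outer150 world [580.2 200.5] tool xz [(np.float64(-38.5), np.float64(-21.98)), (np.float64(-38.6), np.float64(19.65))] mid -1.16
slot world [580.5 200.4] tool xz [(np.float64(-38.5), np.float64(-11.82)), (np.float64(-38.6), np.float64(9.99))] mid -0.92
outer420 world [566.1 158.8] tool xz [(np.float64(5.5), np.float64(-21.5)), (np.float64(5.3), np.float64(19.74))] mid -0.88
outer far world [602.9 264.9] tool xz [(np.float64(-106.8), np.float64(-21.79)), (np.float64(-106.8), np.float64(19.96))] mid -0.91
slot far world [602.6 264.9] tool xz [(np.float64(-106.8), np.float64(-11.64)), (np.float64(-106.8), np.float64(9.32))] mid -1.16
outer world [580.  198.5] tool xz [(np.float64(-36.6), np.float64(-21.64)), (np.float64(-36.7), np.float64(20.12))] mid -0.76
plate topfront edge world [574.5 180. ] tool xz [(np.float64(-18.4), np.float64(-9.49)), (np.float64(-16.2), np.float64(9.82))] mid 0.16
plate botfront? world [571.9 172.6] tool xz [(np.float64(-9.4), np.float64(-9.88)), (np.float64(-9.5), np.float64(10.17))] mid 0.14
tab front bottom world [573.4 175.8] tool xz [(np.float64(-12.9), np.float64(-5.36)), (np.float64(-13.0), np.float64(6.25))] mid 0.44
posts world [563.9 166.6] tool xz [(np.float64(-0.9), np.float64(-48.3)), (np.float64(-1.3), np.float64(37.28))] mid -5.51
```

```bash
python3 -c "
from h import *
plan([568,165,60],-19.15,5,0); s=sense(); M=R.from_rotvec(s['tcp_rot']).as_matrix();print(M.round(4))"
```

```text
pos [568.6 163.9  98.1] yaw -19.14 need [ -0.6   1.1 -38.1] -0.01 tilt 1.19
[[0, -0.3, 7.6, -0.1, 0.0], [0, -0.3, 7.6, -0.1, 0.0], [0, -0.3, 7.6, -0.1, 0.0], [0, -0.3, 7.6, -0.1, 0.0], [0, -0.3, 7.6, -0.1, 0.0]]
[[-0.3276 -0.0179  0.9446]
 [-0.9447 -0.0104 -0.3278]
 [ 0.0157 -0.9998 -0.0135]]
```

Emit:
send_rows:
  increments:
    - [0,-0.3,7,-0.1,0]
    - [0,-0.3,7,-0.1,0]
    - [0,-0.3,7,-0.1,0]
    - [0,-0.3,7,-0.1,0]
    - [0,0,0,0,0]

```text
clock: 11.6
eef_pos: [568.0, 163.2, 67.7]
tcp_rot: [-1.054, 1.458, -1.457]
ft_force: [-0.6, -0.0, -1.1]
grip_width: 11.8
```

Run:
```python
from h import *
import pickle
plan([568,165,60],-19.15,1,0)
f=grab_frame("wrist");pickle.dump(f,open("w10.pkl","wb"))
q=sense(); print(q["eef_pos"],q["tcp_rot"],q["ft_force"])
cv2.imwrite("pics/w10z.png",cv2.resize(f["color"][130:250,245:385],None,fx=5,fy=5,interpolation=cv2.INTER_CUBIC)[:,:,::-1])
```

```text
pos [568.  163.2  67.7] yaw -19.27 need [ 0.   1.8 -7.7] 0.12 tilt 1.24
[[0, -1.8, 7.6, -0.5, -0.1]]
[568.41992182 163.18338193  68.1694572 ] [-1.0528353   1.45802853 -1.45688133] [ 0.21748123 -0.19666244 -1.53242423]
```

View pics/w10z.png

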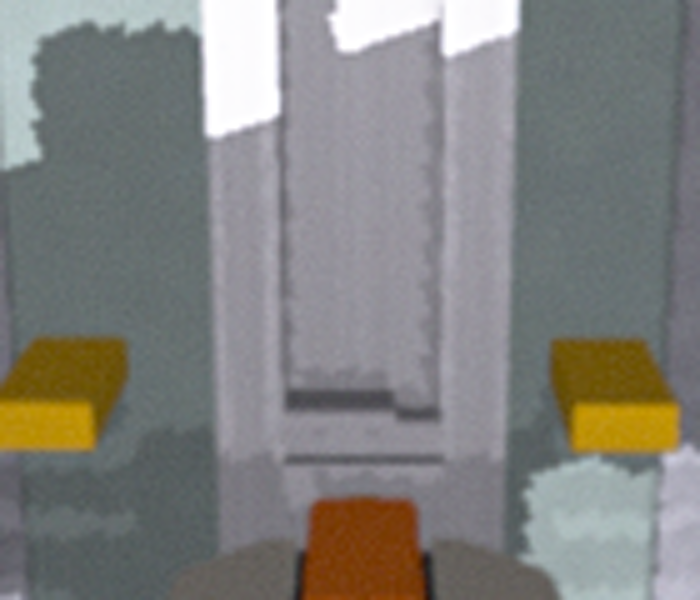

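Run:
```python
from h import *
import pickle
f=pickle.load(open("w10.pkl","rb"))
p=np.array([568.2,163.2]); yaw=np.radians(-19.25)
tz=np.array([np.cos(yaw),np.sin(yaw)]); tx=np.array([np.sin(yaw),-np.cos(yaw)])
def show(n,px,z):
    W=onz(f,px,z)[:,:2]; print(n,"tool xz",[(((w-p)@tx).round(1),((w-p)@tz).round(2)) for w in W],"mid",((W.mean(0)-p)@tz).round(2))
Z=lambda x,y:(x/5+245-.5,y/5+130-.5)
show("outer",[Z(214,300),Z(513,300)],51)
show("outer",[Z(217,420),Z(508,420)],51)
show("outer",[Z(206,130),Z(519,130)],51)
show("slot",[Z(284,300),Z(441,300)],51)
show("slot",[Z(280,130),Z(443,130)],51)
show("plate",[Z(286,392),Z(441,410)],77.6)
show("plate",[Z(284,460),Z(444,460)],77.6)
show("posts",[Z(48,427),Z(624,427)],44)
```

```text
outer tool xz [(np.float64(-23.0), np.float64(-21.28)), (np.float64(-23.1), np.float64(20.08))] mid -0.6
outer tool xz [(np.float64(-5.4), np.float64(-21.36)), (np.float64(-5.5), np.float64(19.85))] mid -0.75
outer tool xz [(np.float64(-46.7), np.float64(-21.69)), (np.float64(-46.7), np.float64(20.26))] mid -0.71
slot tool xz [(np.float64(-23.0), np.float64(-11.57)), (np.float64(-23.1), np.float64(10.14))] mid -0.72
slot tool xz [(np.float64(-46.7), np.float64(-11.75)), (np.float64(-46.7), np.float64(10.09))] mid -0.83
plate tool xz [(np.float64(-18.6), np.float64(-9.77)), (np.float64(-16.3), np.float64(9.38))] mid -0.2
plate tool xz [(np.float64(-9.6), np.float64(-10.16)), (np.float64(-9.7), np.float64(9.85))] mid -0.16
posts tool xz [(np.float64(-1.6), np.float64(-47.1)), (np.float64(-2.0), np.float64(37.41))] mid -4.84
```

```bash
python3 -c "
from h import *
plan([568.2,164.8,55],-19.15,3,0)"
```

```text
pos [568.4 163.2  68.2] yaw -19.28 need [ -0.2   1.6 -13.2] 0.13 tilt 1.19
[[0, -0.6, 4.4, -0.2, -0.0], [0, -0.6, 4.4, -0.2, -0.0], [0, -0.6, 4.4, -0.2, -0.0]]
```

Emit:
send_rows:
  increments:
    - [0,-0.7,4,-0.3,-0.1]
    - [0,-0.7,4,-0.3,0]
    - [0,-0.5,3,-0.2,0]
    - [0,0,0,0,0]

```text
clock: 12.05
eef_pos: [568.7, 165.3, 56.7]
tcp_rot: [-1.052, 1.456, -1.456]
ft_force: [0.4, -0.5, -1.2]
grip_width: 11.7
```

Run:
```python
from h import *
import pickle
plan([568.2,164.8,46],-19.15,3,0)
f=grab_frame("wrist");pickle.dump(f,open("w11.pkl","wb"))
q=sense(); print(q["eef_pos"],q["tcp_rot"],q["ft_force"])
cv2.imwrite("pics/w11z.png",cv2.resize(f["color"][130:250,245:385],None,fx=5,fy=5,interpolation=cv2.INTER_CUBIC)[:,:,::-1])
```

```text
pos [568.7 165.3  56.7] yaw -19.18 need [ -0.5  -0.5 -10.7] 0.03 tilt 1.11
[[0, 0.2, 3.6, -0.1, -0.0], [0, 0.2, 3.6, -0.1, -0.0], [0, 0.2, 3.6, -0.1, -0.0]]
[568.91293523 165.27746489  56.92458521] [-1.05205059  1.45580308 -1.4558894 ] [ 0.3769855   1.04246102 -1.79003082]
```

View pics/w11z.png

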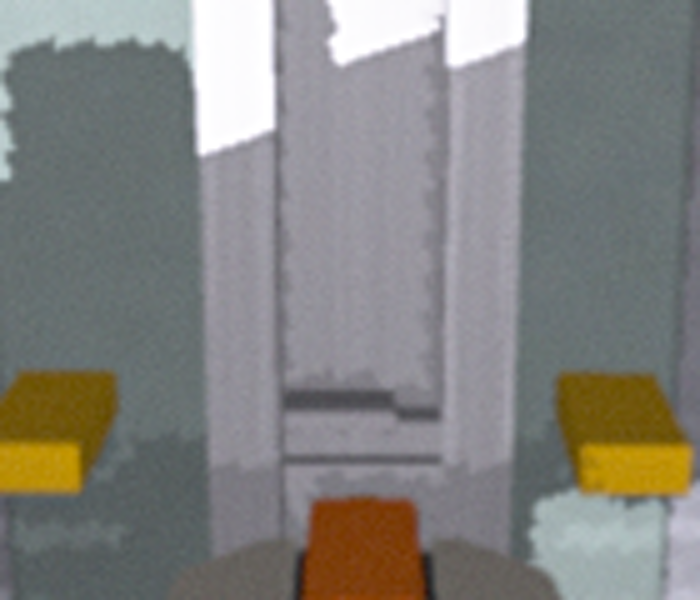

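Run:
```python
from h import *
import pickle
f=pickle.load(open("w11.pkl","rb"))
p=np.array([568.8,165.3]); yaw=np.radians(-19.18)
tz=np.array([np.cos(yaw),np.sin(yaw)]); tx=np.array([np.sin(yaw),-np.cos(yaw)])
def show(n,px,z):
    W=onz(f,px,z)[:,:2]; print(n,"tool xz",[(((w-p)@tx).round(1),((w-p)@tz).round(2)) for w in W],"mid",((W.mean(0)-p)@tz).round(2))
Z=lambda x,y:(x/5+245-.5,y/5+130-.5)
show("outer",[Z(205,300),Z(520,300)],51)
show("outer",[Z(210,440),Z(514,440)],51)
show("slot",[Z(278,300),Z(443,300)],51)
show("slot",[Z(280,430),Z(443,430)],51)
show("plate",[Z(285,392),Z(441,410)],66.4)
show("plate",[Z(283,460),Z(442,460)],66.4)
show("posts",[Z(32,467),Z(635,467)],44)
```

```text
outer tool xz [(np.float64(-26.1), np.float64(-21.18)), (np.float64(-26.2), np.float64(20.17))] mid -0.5
outer tool xz [(np.float64(-6.5), np.float64(-21.09)), (np.float64(-6.7), np.float64(19.93))] mid -0.58
slot tool xz [(np.float64(-26.1), np.float64(-11.58)), (np.float64(-26.2), np.float64(10.08))] mid -0.75
slot tool xz [(np.float64(-8.0), np.float64(-11.6)), (np.float64(-8.1), np.float64(10.34))] mid -0.63
plate tool xz [(np.float64(-18.6), np.float64(-9.87)), (np.float64(-16.3), np.float64(9.43))] mid -0.22
plate tool xz [(np.float64(-9.6), np.float64(-10.25)), (np.float64(-9.7), np.float64(9.65))] mid -0.3
posts tool xz [(np.float64(0.3), np.float64(-47.16)), (np.float64(-0.1), np.float64(37.62))] mid -4.77
```

Emit:
send_rows:
  increments:
    - [0,0.3,1,-0.4,0]
    - [0,0,3,0,0]
    - [0,0,3,0,0]
    - [0,0,2,0,0]
    - [0,0,0,0,0]

```text
clock: 12.6
eef_pos: [568.6, 165.0, 47.6]
tcp_rot: [-1.051, 1.455, -1.456]
ft_force: [0.0, 0.1, -1.0]
grip_width: 11.5
```

Run:
```python
from h import *
plan([568.4,165.2,44],-19.15,3,0)
q=sense(); print(q["ft_force"],q["torque"])
```

```text
pos [568.6 165.   47.6] yaw -19.18 need [-0.2  0.2 -3.6] 0.03 tilt 1.04
[[0, -0.0, 1.2, -0.1, -0.0], [0, -0.0, 1.2, -0.1, -0.0], [0, -0.0, 1.2, -0.1, -0.0]]
[ 0.01755731  0.09560697 -1.02709028] [-0.03969405  0.07859639 -0.01082453]
```

The plate is about 3 mm into the slot with no contact force. I'll go on down.

Emit:
send_rows:
  increments:
    - [0,0,2.5,0,0]
    - [0,0,2.5,0,0]
    - [0,0,1,0,0]
    - [0,0,0,0,0]

```text
clock: 13.0
eef_pos: [568.8, 165.0, 41.4]
tcp_rot: [-1.051, 1.455, -1.456]
ft_force: [0.1, -0.2, 0.0]
grip_width: 11.8
```

Run:
```python
from h import *
import pickle
plan([568.4,165.2,33],-19.15,3,0)
q=sense(); print(q["ft_force"],q["torque"])
f=grab_frame("wrist")
cv2.imwrite("pics/w12z.png",cv2.resize(f["color"][130:310,245:385],None,fx=3.3,fy=3.3,interpolation=cv2.INTER_CUBIC)[:,:,::-1])
```

```text
pos [568.8 165.   41.4] yaw -19.18 need [-0.4  0.2 -8.4] 0.03 tilt 1.01
[[0, -0.1, 2.8, -0.1, -0.0], [0, -0.1, 2.8, -0.1, -0.0], [0, -0.1, 2.8, -0.1, -0.0]]
[ 0.11590471 -0.16476935  0.04204614] [-0.06499137  0.17930368 -0.03313118]
```

View pics/w12z.png

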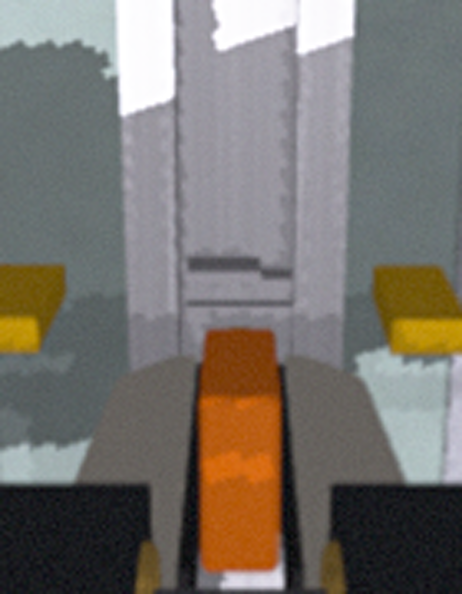

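The weight has just come off, so the plunger tip is on the floor at TCP z ≈ 41.5, as predicted. Now I press about 10 mm and watch the spring force (around 6 N).

Emit:
send_rows:
  increments:
    - [0,0,3,0,0]
    - [0,0,3,0,0]
    - [0,0,2,0,0]
    - [0,0,0,0,0]

```text
clock: 13.45
eef_pos: [568.9, 165.0, 34.5]
tcp_rot: [-1.05, 1.455, -1.455]
ft_force: [-0.9, -0.5, 4.1]
grip_width: 11.8
```

Run:
```python
from h import *
plan([568.4,165.2,31.5],-19.15,1,0)
q=sense(); print(q["ft_force"],q["torque"])
```

```text
pos [568.9 165.   34.5] yaw -19.19 need [-0.5  0.2 -3. ] 0.04 tilt 0.96
[[0, -0.1, 3.0, -0.5, -0.0]]
[-0.86643424 -0.51431917  4.1391859 ] [-0.11809015  0.50319949  0.02790555]
```

Emit:
send_rows:
  increments:
    - [0,0,2,-0.3,0]
    - [0,0,1.5,0,0]
    - [0,0,0,0,0]

```text
clock: 13.75
eef_pos: [568.8, 165.0, 31.7]
tcp_rot: [-1.049, 1.455, -1.455]
ft_force: [-1.2, 0.3, 5.9]
grip_width: 11.5
```

Run:
```python
from h import *
plan([568.4,165.2,31.5],-109,11,0)
q=sense(); print(q["ft_force"],q["torque"],q["qpos"])
f=grab_frame("wrist")
cv2.imwrite("pics/w13z.png",cv2.resize(f["color"][130:310,245:385],None,fx=3.3,fy=3.3,interpolation=cv2.INTER_CUBIC)[:,:,::-1])
```

```text
pos [568.8 165.   31.7] yaw -19.19 need [-0.4  0.2 -0.2] -89.81 tilt 0.91
[[0, -0.0, 0.0, -0.0, 8.2], [0, 0.0, 0.0, -0.0, 8.2], [0, 0.0, 0.0, -0.0, 8.2], [0, 0.0, 0.0, -0.0, 8.2], [0, 0.0, 0.0, -0.0, 8.2], [0, 0.0, 0.0, -0.0, 8.2], [0, 0.0, 0.0, -0.0, 8.2], [0, 0.0, 0.0, -0.0, 8.2], [0, 0.0, 0.0, -0.0, 8.2], [0, 0.0, 0.0, -0.0, 8.2], [0, 0.0, 0.0, -0.0, 8.2]]
[-1.15799483  0.29933865  5.93177906] [-0.12099036  0.55100083  0.00110887] [-0.52533572  0.7391669   0.33532512  1.7454523  -0.33084399  0.72826401
 -0.35387226]
```

View pics/w13z.png

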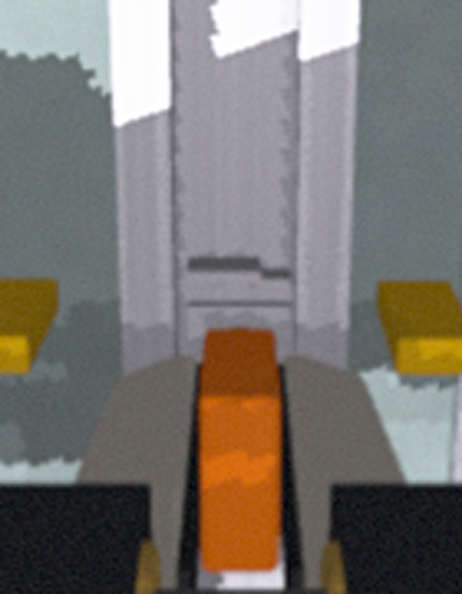

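The spring force is about 6.9 N, so the nut is compressed about 10.8 mm with nut_grip near 76.7, below the lips. I'll start the clockwise turn in small steps.

Emit:
send_rows:
  increments:
    - [0,0,0,0,4]
    - [0,0,0,0,6]
    - [0,0,0,0,6]
    - [0,0,0,0,6]

```text
clock: 14.2
eef_pos: [570.0, 165.1, 33.1]
tcp_rot: [-0.781, 1.727, -1.732]
ft_force: [-0.0, -0.0, 5.2]
grip_width: 11.7
```

Run:
```python
from h import *
plan([568.5,165.2,31.5],-109.2,11,0)
q=sense(); print(q["ft_force"],q["torque"],q["grip_width"])
```

```text
pos [570.  165.1  33.1] yaw -42.02 need [-1.5  0.1 -1.6] -67.18 tilt 0.74
[[0, 0.1, 0.1, -0.1, 6.1], [0, 0.1, 0.1, -0.1, 6.1], [0, 0.1, 0.1, -0.1, 6.1], [0, 0.1, 0.1, -0.1, 6.1], [0, 0.1, 0.1, -0.1, 6.1], [0, 0.1, 0.1, -0.1, 6.1], [0, 0.1, 0.1, -0.0, 6.1], [0, 0.1, 0.1, -0.0, 6.1], [0, 0.1, 0.1, -0.0, 6.1], [0, 0.1, 0.1, 0.0, 6.1], [0, 0.1, 0.1, 0.0, 6.1]]
[-0.04377388 -0.02510897  5.21038408] [-0.10946154  0.47597586 -0.00890101] 11.650060699468014
```

Emit:
send_rows:
  increments:
    - [0,0.5,1.8,-0.6,4]
    - [0,0.5,0.8,-0.5,6]
    - [0,0.2,0.6,-0.2,6]
    - [0,0.2,0.6,-0.2,6]

```text
clock: 14.6
eef_pos: [570.2, 166.3, 31.1]
tcp_rot: [-0.448, 1.977, -1.986]
ft_force: [-1.1, 0.8, 5.4]
grip_width: 12.0
```

Run:
```python
from h import *
plan([568.5,165.2,31.5],-109.2,8,0)
q=sense(); print(q["ft_force"],q["torque"],q["grip_width"])
```

```text
pos [570.2 166.3  31.1] yaw -64.89 need [-1.7 -1.1  0.4] -44.31 tilt 0.44
[[0, 0.2, -0.1, 0.0, 5.5], [0, 0.2, -0.1, 0.1, 5.5], [0, 0.2, -0.1, 0.1, 5.5], [0, 0.2, -0.1, 0.1, 5.5], [0, 0.2, -0.1, 0.1, 5.5], [0, 0.2, -0.1, 0.1, 5.5], [0, 0.2, -0.1, 0.2, 5.5], [0, 0.2, -0.1, 0.2, 5.5]]
[-1.06351735  0.76127817  5.3889617 ] [0.08629322 0.64579442 0.06673346] 12.031182410625638
```

Emit:
send_rows:
  increments:
    - [0,1.4,0,0.2,4]
    - [0,0.6,0.3,0.2,6]
    - [0,0.3,0.3,0,6]
    - [0,0.2,0.3,0,6]

```text
clock: 15.0
eef_pos: [570.3, 167.1, 31.8]
tcp_rot: [-0.044, 2.198, -2.204]
ft_force: [-1.2, -0.4, 5.1]
grip_width: 11.6
```

Run:
```python
from h import *
plan([568.5,165.2,31.5],-109.2,4,0)
q=sense(); print(q["ft_force"],q["torque"],q["grip_width"])
```

```text
pos [570.3 167.1  31.8] yaw -87.68 need [-1.8 -1.9 -0.3] -21.52 tilt 0.16
[[0, 0.5, 0.1, 0.5, 5.4], [0, 0.4, 0.1, 0.5, 5.4], [0, 0.4, 0.1, 0.5, 5.4], [0, 0.3, 0.1, 0.6, 5.4]]
[-1.15127274 -0.38742628  5.08728649] [0.00130408 0.60816564 0.00739996] 11.562386245983943
```

Emit:
send_rows:
  increments:
    - [0,1.2,0.2,1,4]
    - [0,0.8,0.2,1,6]
    - [0,0.6,0.2,0.4,6]
    - [0,0.3,0.2,0.2,2]
    - [0,0,0,0,0]

```text
clock: 15.5
eef_pos: [570.3, 167.0, 32.6]
tcp_rot: [-0.305, -2.072, 2.071]
ft_force: [-0.7, -0.2, 4.4]
grip_width: 12.0
```

Run:
```python
from h import *
plan([568.5,165.2,31.5],-109.2,1,0)
q=sense(); print(q["ft_force"],q["torque"],q["grip_width"])
f=grab_frame("wrist");save(f,"w14")
```

```text
pos [570.3 167.   32.6] yaw -106.35 need [-1.8 -1.8 -1.1] -2.85 tilt 0.39
[[0, 1.2, 1.1, 2.2, 2.8]]
[-0.72494248 -0.24094595  4.35836073] [-0.01717032  0.622297   -0.01511926] 11.993976025845551
```

View pics/w14.png

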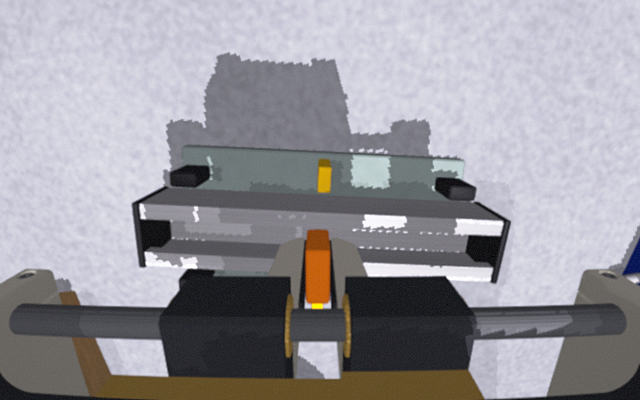

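The tab is nearly square across the channel (3° short). I'll finish the turn and recentre.

Emit:
send_rows:
  increments:
    - [0,1,0.5,1.5,2.5]
    - [0,0.5,0.3,0.7,0.5]
    - [0,0,0,0,0]

```text
clock: 15.85
eef_pos: [570.2, 166.8, 32.7]
tcp_rot: [-0.357, -2.048, 2.04]
ft_force: [-1.1, -0.1, 4.4]
grip_width: 11.5
```

Run:
```python
from h import *
plan([568.5,165.2,36.5],-109.2,1,0)
q=sense(); print(q["ft_force"],q["torque"],q["grip_width"])
```

```text
pos [570.2 166.8  32.7] yaw -109.21 need [-1.7 -1.6  3.8] 0.01 tilt 0.64
[[0, 1.1, -3.8, 2.0, -0.0]]
[-1.11146087 -0.1377048   4.44316662] [0.0038777  0.54718551 0.0160714 ] 11.513055537370413
```

Emit:
send_rows:
  increments:
    - [0,2.5,0,2,0]
    - [0,1.5,0,1,0]
    - [0,0,0,0,0]

```text
clock: 16.15
eef_pos: [569.3, 166.2, 33.9]
tcp_rot: [-0.364, -2.055, 2.042]
ft_force: [0.5, 0.9, 3.4]
grip_width: 12.1
```

Run:
```python
from h import *
plan([568.5,165.2,36.5],-109.2,1,0)
q=sense(); print(q["ft_force"],q["torque"],q["grip_width"])
```

```text
pos [569.3 166.2  33.9] yaw -109.1 need [-0.8 -1.   2.6] -0.1 tilt 1.15
[[0, 0.3, -2.6, 1.2, 0.1]]
[0.50634802 0.8642676  3.38208367] [ 0.23733773  0.22763459 -0.01936277] 12.120781385379155
```

Emit:
send_rows:
  increments:
    - [0,0.4,-1,0.4,0]
    - [0,0,-1,0,0]
    - [0,0,-1,0,0]
    - [0,0,0,0,0]

```text
clock: 16.55
eef_pos: [569.0, 166.2, 36.4]
tcp_rot: [-0.365, -2.056, 2.043]
ft_force: [1.8, 1.0, 3.7]
grip_width: 11.9
```

Run:
```python
from h import *
plan([568.5,165.2,36.5],-109.2,1,0)
q=sense(); print(q["ft_force"],q["torque"],q["grip_width"])
s=grab_frame("scene");f=grab_frame("wrist")
a=cv2.resize(s["color"][110:230,280:410],None,fx=3,fy=3,interpolation=cv2.INTER_CUBIC)
b=cv2.resize(f["color"][190:310,250:390],None,fx=2.8,fy=2.8,interpolation=cv2.INTER_CUBIC)
o=np.zeros((400,800,3),np.uint8);o[:360,:390]=a;o[:b.shape[0],400:400+b.shape[1]]=b
cv2.imwrite("pics/m15.png",o[:,:,::-1])
```

```text
pos [569.  166.2  36.4] yaw -109.07 need [-0.5 -1.   0.1] -0.13 tilt 1.2
[[0, 0.2, -0.1, 1.1, 0.1]]
[1.75025587 1.04218929 3.73948564] [ 0.29121376 -0.19690045  0.04164881] 11.885638921370582
```

View pics/m15.png

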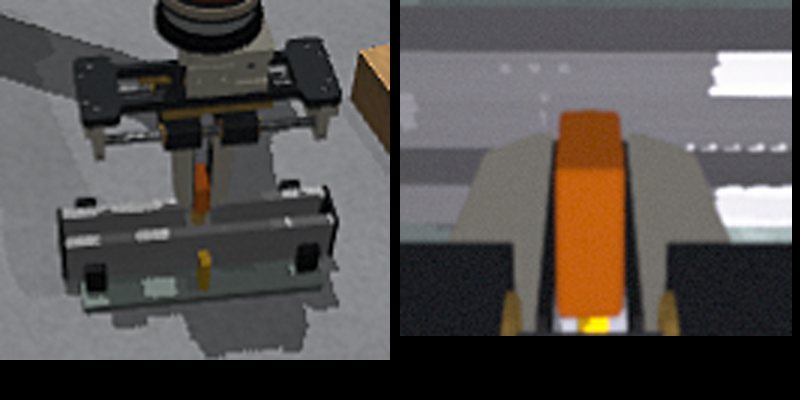

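Emit:
send_rows:
  increments:
    - [0,0,-0.7,0,0]
    - [0,0,-0.5,0,0]
    - [0,0,0,0,0]

```text
clock: 16.95
eef_pos: [569.0, 166.2, 36.5]
tcp_rot: [-0.365, -2.055, 2.044]
ft_force: [2.1, 1.6, 2.1]
grip_width: 11.9
```

Run:
```python
from h import *
plan([568.5,165.2,36.5],-109.2,1,0)
q=sense(); print(q["ft_force"],q["torque"],q["grip_width"])
```

```text
pos [569.  166.2  36.5] yaw -109.06 need [-0.5 -1.   0. ] -0.14 tilt 1.17
[[0, 0.1, -0.1, 1.1, 0.1]]
[2.09536493 1.64936922 2.05931832] [ 0.42046095 -0.3214027  -0.01464656] 11.914224867022769
```

The height stopped at TCP 36.5 (nut_grip ≈ 82.1) while the lift force changed, so the grooves are caught on the lips. I'll open now.

Emit:
send_rows:
  increments:
    - [0.3,0,0,0,0]
    - [0.4,0,0,0,0]
    - [0.4,0,0,0,0]
    - [0.4,0,0,0,0]
    - [0.4,0,0,0,0]

```text
clock: 17.45
eef_pos: [563.5, 164.0, 34.8]
tcp_rot: [-0.354, -2.045, 2.043]
ft_force: [-1.0, 0.1, -0.4]
grip_width: 36.6
```

Run:
```python
from h import *
plan([568.5,165.2,100],-109.2,1,0)
q=sense(); print(q["ft_force"],q["torque"],q["grip_width"])
f=grab_frame("wrist");save(f,"w16")
```

```text
pos [563.5 164.   34.8] yaw -109.13 need [ 5.   1.2 65.2] -0.07 tilt 0.53
[[0, -4.9, -65.2, -3.0, 0.1]]
[-0.99261794  0.09678875 -0.39465496] [0.01057539 0.18100596 0.03534455] 36.60010969437851
```

View pics/w16.png

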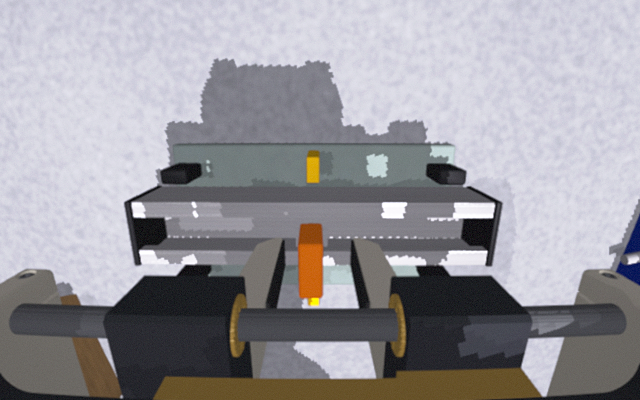

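The nut stands on its own, clear of both fingers: tab at columns 299–323, fingers at about 283 and 353. Now I retract straight up.

Emit:
send_rows:
  increments:
    - [0.45,0,-5,-1,0]
    - [0.5,0,-12,0,0]
    - [0.6,0,-20,0,0]
    - [0.6,0,-25,0,0]
    - [0.6,0,-25,0,0]

```text
clock: 18.0
eef_pos: [560.6, 164.7, 124.0]
tcp_rot: [-0.347, -2.039, 2.043]
ft_force: [0.1, 0.4, 0.3]
grip_width: 55.3
```

Emit:
send_rows:
  increments:
    - [0.6,0,-15,0,0]
    - [0.6,0,0,0,0]
    - [0.6,0,0,0,0]

```text
clock: 18.3
eef_pos: [563.5, 164.4, 145.8]
tcp_rot: [-0.358, -2.046, 2.043]
ft_force: [0.0, -0.6, -0.2]
grip_width: 56.0
```

Run:
```python
from h import *
import pickle
print(sense()["eef_pos"],sense()["clock"])
f=grab_frame("wrist");s=grab_frame("scene")
pickle.dump((f,s),open("w17.pkl","wb"));save(f,"w17")
cv2.imwrite("pics/s17.png",cv2.resize(s["color"][140:230,280:410],None,fx=6,fy=6,interpolation=cv2.INTER_CUBIC)[:,:,::-1])
cv2.imwrite("pics/w17z.png",cv2.resize(f["color"][130:260,250:390],None,fx=4.6,fy=4.6,interpolation=cv2.INTER_CUBIC)[:,:,::-1])
```

```text
[563.49760669 164.44612342 145.79663831] 18.3
```

View pics/s17.png

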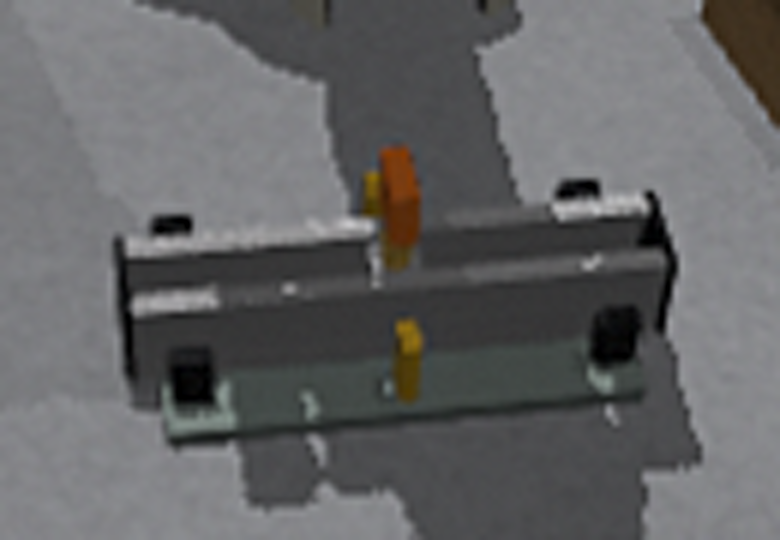

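View pics/w17z.png

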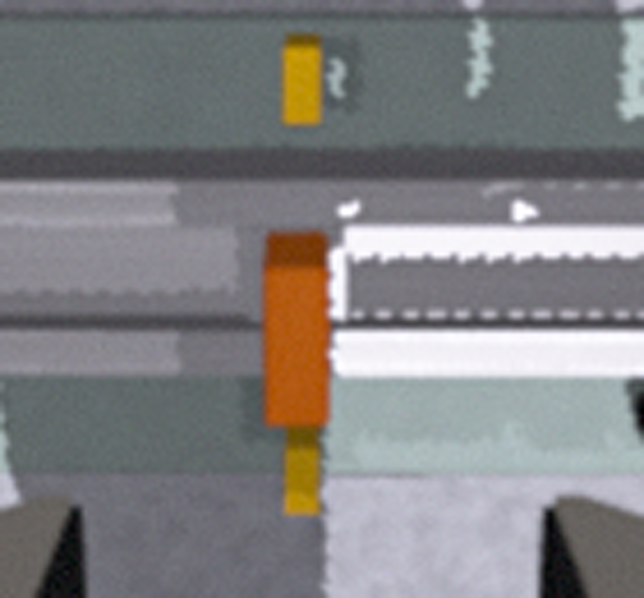

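Run:
```python
from h import *
import pickle
f,s=pickle.load(open("w17.pkl","rb"))
Z=lambda x,y:(x/4.6+250-.5,y/4.6+130-.5)
S=lambda x,y:(x/6+280-.5,y/6+140-.5)
c=[Z(265,266),Z(327,266),Z(327,427),Z(265,427)]
W=onz(f,c,96.5)[:,:2]; cen=W.mean(0); d=(W[0]+W[1]-W[2]-W[3]); 
print("tab",W.round(1).tolist(),cen,"len",np.linalg.norm(d)/2,"wid",np.linalg.norm(W[0]-W[1]),"yaw",np.degrees(np.arctan2(d[1],d[0])))
P=onz(f,[Z(303,46),Z(302,514)],44)[:,:2]; print(P); d=P[0]-P[1];print(np.linalg.norm(d),"post axis yaw",np.degrees(np.arctan2(d[1],d[0])))
ya=d/np.linalg.norm(d); xa=np.array([-ya[1],ya[0]]); print("along",(cen-P.mean(0))@xa,"across",(cen-P.mean(0))@ya)
# outer edge of channel line yaw
E=onz(f,[Z(10,180),Z(630,180)],51);d=E[1]-E[0];print("chan edge yaw",np.degrees(np.arctan2(d[1],d[0])))
# heights: front top edge mid
print("front top edge",tri(f,Z(296,266),s,S(398,158)))
print("top back",tri(f,Z(296,427),s,S(396,149)))
print("front bottom",tri(f,Z(297,235),s,S(405,245)))
for z in (80.5,82.5,84.5,87.5): print(z,[((proj(s,[*w,z+14])-[280-.5,140-.5])*6).round(0)[0].tolist() for w in onz(f,c,z+14)[:,:2]])
```

```text
tab [[582.7, 166.0], [579.2, 155.9], [551.3, 165.5], [554.9, 176.0]] [567.01063066 165.84302174] len 29.530617144938002 wid 10.7325024854619 yaw -19.361653083458666
[[611.87011409 149.36629438]
 [516.05583407 183.12587634]]
101.58782224846007 post axis yaw -19.409600973143412
along 0.6326384468812367 across 3.008394839618287
chan edge yaw -109.15119092977842
front top edge (array([585.1168781 , 155.85494573, 123.5454459 ]), np.float64(6.29902156692864))
top back (array([552.16615815, 171.06371774,  93.81184209]), np.float64(0.06888006200449093))
front bottom (array([580.56751595, 161.13515125,  69.46285151]), np.float64(0.27582493599522945))
80.5 [[422.0, 200.0], [395.0, 202.0], [383.0, 149.0], [410.0, 147.0]]
82.5 [[422.0, 197.0], [395.0, 199.0], [383.0, 147.0], [410.0, 145.0]]
84.5 [[423.0, 194.0], [396.0, 196.0], [384.0, 145.0], [411.0, 142.0]]
87.5 [[423.0, 190.0], [397.0, 192.0], [384.0, 141.0], [411.0, 139.0]]
```

Run:
```python
from h import *
print(sign_off()); print(sense()["clock"])
```

```text
the job is handed in; nothing more can be done
None
the job is handed in; nothing more can be done
```

The nut is in the channel at the yellow marks, turned a quarter turn clockwise and released, and I handed the job in at about 18.4 s. `sign_off` reports no verdict, so the results below are my own last measurements.

**Last checks**
- **Square and in place:** the nut's long axis is within about 0.1° of the line through the two yellow posts. It sits about 0.6 mm from the marks along the channel.
- **Height:** points on the tab measured across two views gave heights that put nut_grip about 80 to 83.5 mm above the cradle's origin. One further point gave a wild height with a 6 mm ray mismatch, so I left it out. On the final lift the nut stopped at about 82 mm while the lift force dropped, which fits the grooves being caught on the lips.
- **Upright:** it looked upright in the scene and wrist pictures, but I did not measure its tilt.
- **Forces:** the most I read at the wrist was about 6 N, while pressing the spring.
- **Other items:** I never touched the bin, the carton or the wrench.

**What disagreed or failed**
- **Fingertip height:** the real fingertips were about 33 mm higher than the reported TCP. My first grasp therefore closed above the tab; I found this in two views and grasped again lower.
- **Drift while turning:** the arm drifted 1 to 2 mm while turning the nut, and I corrected most of it. On release the arm moved about 5 mm sideways, while the nut stayed put.
- **Position across the channel:** the tab measured 3.0 mm off the cradle's mid-line. The slot had measured about 4.2 mm off earlier. That gap is within the camera calibration error and well inside the allowed ±12.5 mm.

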